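# Sample vial from behind the heated tubes into the clamp of the mixer

## Task

The black-capped sample vial in the back row of the block heater is due for mixing, but the two tubes standing in front of it, one to its left and one to its right, leave no room to grip it. Stand those two tubes on the steel tray, set the vial fully down in the mixer's blue nest (swing the toggle clamp open first if it is in the way) and clamp it by bringing the red handle fully upright. Then put both tubes back, so that every tube and the white-capped vial stand in the very wells they started in; keep everything upright throughout.

Things in the scene. Friction and masses are not known exactly. Their poses are not given: they have to be found in the camera images.
- tube_red: Standing sample tube: straight clear body and blue screw cap, full of green liquid, with a red marker dot on the cap. 112 mm tall; visible cap 35 mm wide (top 20 mm), grips like an upright 29 mm cylinder; about 50 g. Origin: centre of the underside, z up. Stands in one of the three front wells of the heater.
- tube_yellow: Standing sample tube: straight clear body and blue screw cap, clear content, with a yellow marker dot on the cap. 112 mm tall; visible cap 35 mm wide (top 20 mm), grips like an upright 29 mm cylinder; about 50 g. Origin: centre of the underside, z up. Stands in one of the three front wells of the heater.
- tube_white: Standing sample tube: straight clear body and blue screw cap, cream content, with a white marker dot on the cap. 112 mm tall; visible cap 35 mm wide (top 20 mm), grips like an upright 29 mm cylinder; about 50 g. Origin: centre of the underside, z up. Stands in one of the three front wells of the heater.
- sample_vial: The sample to be mixed: a 29 mm wide, 64 mm tall glass vial with a black screw cap and a little green liquid, about 30 g. Origin: centre of the underside, z up. Stands in one of the two back wells of the heater.
- white_vial: Glass vial with a white screw cap, 25 mm wide, 60 mm tall, in the other back well; not needed now. Origin: centre of the underside.
- heater: White block heater, fixed. Origin: on the bench below mid back row; x away, y left, z up. Spans x -55..105, y +-120 mm; block top z 75, console face at x +19 up to z 129. Wells 35 wide, 30 deep (floor z 45), 3 mm chamfer: back x 0, y +-39; front x -14, y -78, 0, 78. A vial's two tubes (39 mm to its left and right in y) leave no room for fingers; grip everything here across y, tubes by the cap.
- tray: Flat steel tray, fixed, 130 mm (x) by 180 mm (y), rim 14 mm high, 3 mm walls and floor. Origin: centre of its underside, z up; tubes stand on its floor at z = 3 mm. There is room for two side by side along y.
- nest (a point): Floor centre of the vial nest of the mixer (fixed grey-white box, 158 x 124 mm): hole 40 mm wide, 20 deep, 5 mm chamfer, in a blue block. x right (from clamp to nest), y away, z up. The clamp's arm, shut, lies over the nest, its sprung rubber tip 60 mm above this point (a seated vial lifts it 4 mm); open, it stands upright at x -60 to -110, up to z 160. A computer stands 120 mm behind.
- clamp_handle (a joint): Angle of the clamp's red handle (rad): 0 = upright, clamp shut; 0.85 = leaning out to the left (mixer -x), fully open, nest free. It stays where it is left (about 3 N at the sleeve moves it) and may start anywhere between. Its hinge line is along the mixer's y, at x -78, z +52 mm from nest; the hold-down arm follows it.
- clamp_grip (a point): Middle of the handle's red sleeve (17 mm thick, 52 mm long), 70 mm from the handle's hinge. Pinch it from above across the mixer's y. Its z axis runs along the handle to the free end, 24 mm further; y is along the hinge.

How it is judged:
By the outcome, as a careful person would: the job done as asked, in the order asked, and still so for the second after the job is handed in, with the robot touching nothing.
It also fails if it takes over 150 s, if anything falls off the work surface, if the arm or the gripper's body presses on something with over 40 N, if the wrist force passes 120 N, or if a joint passes its speed limit or range.

## Robot

A 6-joint arm with a two-finger parallel gripper is mounted at the origin on a cart in front of the work surface, level with it; the furniture and walls round the work are solid. World frame = base frame: x ahead of the robot, y to its left, z up, the work surface at z = 0. Lengths are in m, angles in rad, forces in N, time in s.
With the tool pointing down it reaches from about 0.375 to 0.9 m from the base axis. Payload 3.1 kg.
Tool frame: the origin (TCP) lies midway between the tips of the shut fingers; the grasp point (between the pads) lies 19 mm behind it; z points along the fingers, y is the line along which they close (so a half turn about z gives the same grasp; the last joint's range is limited). The gripper opens to 85 mm and grips with 20 to 120 N. Pads are 22 mm wide; open, the fingers measure 114 mm over their backs; the gripper's body (76 mm by 85 mm) begins 54 mm behind the grasp point. The pads swing forward as they close: fully open they stand 13 mm farther back than shut.
Start: joints at [1.048, 0.527, 1.433, -0, 1.181, -0.178], TCP at [0.211, 0.588, 0.231] pointing down, gripper open.
Joint ranges: [-3.08, 3.08], [-0.75, 2.2], [0.22, 2.44], [-1.43, 4.57], [0, 2.65], [-2.85, 2.85]. Speed limits (rad/s): [2.79, 2.79, 3.14, 3.14, 3.14, 3.14].

## Interface

Orientations are given as a unit quaternion [x, y, z, w].
In Python, from station import manip gives the robot as it stands.
- The arm moves only by the tool drive_tool, never from a script. Its argument "motion" is a list that holds one entry, the list of rows, each a list of 5 numbers: the finger opening in mm, from 0 to 85.4, then the shift along the tool's x, y, z in units of 30 mm (1.0 is 30 mm), then the turn about the tool's z in units of 8 degrees (1.0 is 8 degrees). In form: [[[fingers, x, y, z, yaw], ...]]. A call has 1 to 10 rows; each row is the pose to reach, as a shift and turn from the pose commanded when the call began, along the tool's axes at that moment; what a row does not reach only later rows make up. A row lasts 1/10 s, in which the tool goes at most 50 mm and 8.59 degrees, less where a joint would pass 70% of its speed; a pose out of reach is approached as far as the arm can. A call with a gripper value outside its range is refused whole. The fingers move at their own pace and stop on an object; "squeeze" is the grip in N (left out, the last holds). Time passes only in rows, so rows that repeat a pose let the fingers close. It gives the time, the measured TCP pose, the force, the opening and the grip force at its end, in the units of the state.
- manip.sense(): the state, without advancing time (a new reading comes with each control period).
- manip.snapshot(name): name is "side" or "top"; returns the picture (420x560x3 uint8, red, green, blue); there is no depth.
- manip.camera_model(name): a dict with "fov_y" (degrees; the focal length in pixels is half the picture's height over the tangent of half this angle, whatever the lens; pixels are square), "cx", "cy" (the principal point, pixels), "origin" and "orientation" of the camera in the world. Camera axes: x right, y up, looking along -z (the intrinsics and any distortion apply to the point x, -y, -z); pixel columns grow to the right and rows downward; lengths in m; the calibration is good to about 2 mm. A picture is of the moment at which its call begins. camera_model takes no time and is no camera call.
- manip.sign_off(): hands the job in; it is judged then, once.
The state is a dict: "t": time; "q": joint angles; "qd": joint speeds; "tau": joint torques, N m; "tcp_pos": TCP position; "tool_rot": TCP orientation; "force": force on the tool from outside, world axes, zero at the start; "ft_torque": the same for the moment, N m; "finger_gap": opening from 0.0 (shut) to 1.0 (fully open); "gripper_force": force on a finger pad.
Only numpy, scipy, OpenCV 4.12 (cv2) and the standard library are available. Lean on these libraries where they do the work, as an engineer would, in place of code of your own. Each camera call takes 0.05 s, during which the arm holds its last target. There are 200 camera calls.

## Working session

There is one attempt and no reset: what is moved stays moved. The work goes in short steps, Python scripts to look and compute and a tool call to move; the robot and the scene stay as the last step left them, time stands still between calls to the robot, and variables do not carry over. Pictures are saved under pics/ and viewed, at most 14 in all, crops included, and the job is handed in when it is done.

Besides the shell and the picture viewer there is one more tool, called after "Request:" as name([rows], argument=value, ...), one row to a line, values as JSON. drive_tool: Moves the arm, as the interface text tells. Its arguments: {"type":"object","properties":{"motion":{"type":"array","items":{"type":"array","items":{"type":"array","items":{"type":"number"}}}},"squeeze":{"type":"number"}},"required":["motion"]}

```bash
ls; mkdir -p pics
python3 - <<'E'
from station import manip
import cv2
for n in("side","top"):
    cv2.imwrite(f"pics/{n}0.png",manip.snapshot(n)[:,:,::-1]); print(n,manip.camera_model(n))
s=manip.sense(); print(s)
E
```

```text
pics
side {'fov_y': 57.08489751839085, 'cx': 277.33783964401846, 'cy': 207.0676593885996, 'origin': array([ 0.0866151 , -0.3724704 ,  0.82164402]), 'orientation': array([ 0.31831562, -0.14525604, -0.39495475,  0.84946253])}
top {'fov_y': 46.043322880495424, 'cx': 273.13361660154504, 'cy': 211.55245750449905, 'origin': array([0.32757884, 0.03305956, 1.55474396]), 'orientation': array([ 0.04728021, -0.05476631, -0.69501726,  0.71534344])}
{'t': 0.1, 'q': array([ 1.04850726e+00,  5.28405450e-01,  1.43377378e+00,  3.94295113e-06,
        1.18136666e+00, -1.78474986e-01]), 'qd': array([-0.00082002, -0.00138233, -0.0020711 , -0.00148648, -0.00057071,
       -0.00072284]), 'tau': array([-2.31372860e-04, -4.43303704e+01, -1.78583872e+01, -2.12579635e-04,
        3.88257133e-03, -2.71825293e-06]), 'tcp_pos': array([0.21031044, 0.58787976, 0.23041176]), 'tool_rot': array([ 1.71062250e-01,  9.85259739e-01, -9.16652020e-04, -3.36942078e-04]), 'force': array([0.55341655, 0.08914983, 0.27155635]), 'ft_torque': array([-0.01911322, -0.01964243,  0.04388494]), 'gripper_force': 0.0, 'finger_gap': 0.9997199985770976}
```

View pics/side0.png

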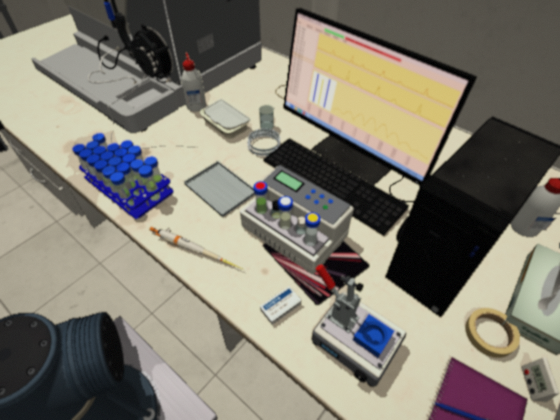

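View pics/top0.png

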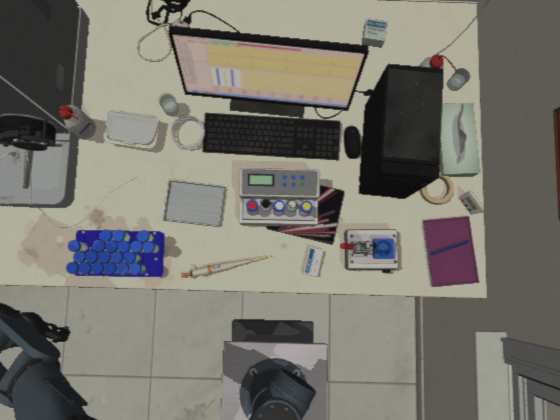

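The side view shows the heater at about (295,215), the tray at (222,187) and the mixer at (360,335). In the top view they are at (280,197), (195,203) and (372,250). I'll zoom in on these next.

```bash
cat > h.py <<'E'
import numpy as np, cv2
from scipy.spatial.transform import Rotation as R
from station import manip
C={n:manip.camera_model(n) for n in("side","top")}
def ray(n,u,v):
    c=C[n]; f=210/np.tan(np.radians(c["fov_y"]/2))
    d=R.from_quat(c["orientation"]).apply([(u-c["cx"])/f,-(v-c["cy"])/f,-1]); return c["origin"],d
def plane(n,u,v,z):
    o,d=ray(n,u,v); return o+d*(z-o[2])/d[2]
def proj(n,p):
    c=C[n]; f=210/np.tan(np.radians(c["fov_y"]/2))
    q=R.from_quat(c["orientation"]).inv().apply(np.asarray(p)-c["origin"]); return np.array([c["cx"]-f*q[0]/q[2],c["cy"]+f*q[1]/q[2]])
def tri(a,b):
    (o1,d1),(o2,d2)=ray("side",*a),ray("top",*b)
    t=np.linalg.lstsq(np.c_[d1,-d2],o2-o1,rcond=None)[0]; p,q=o1+d1*t[0],o2+d2*t[1]
    return (p+q)/2,np.linalg.norm(p-q)
E
python3 - <<'E'
import cv2,numpy as np
s=cv2.imread("pics/side0.png");t=cv2.imread("pics/top0.png")
k=dict(fx=6,fy=6,interpolation=cv2.INTER_CUBIC)
cv2.imwrite("pics/c1.png",cv2.resize(s[170:265,230:360],None,**k))
cv2.imwrite("pics/c2.png",cv2.resize(s[255:385,305:415],None,fx=4.6,fy=4.6,interpolation=2))
cv2.imwrite("pics/c3.png",cv2.resize(t[160:276,235:405],None,fx=4.7,fy=4.7,interpolation=2))
E
```

```text
(no output)
```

View pics/c1.png

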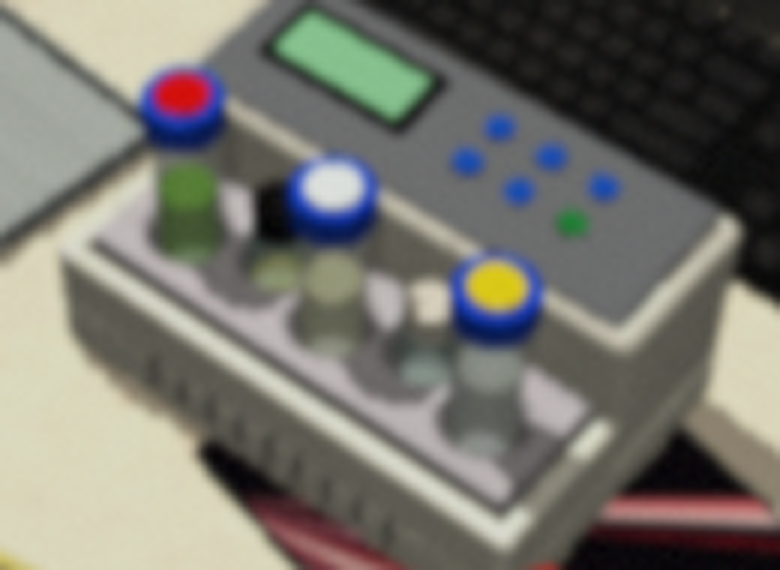

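View pics/c2.png

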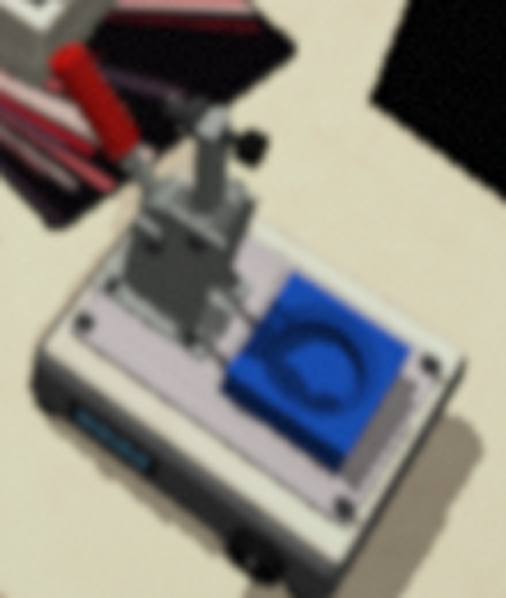

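View pics/c3.png

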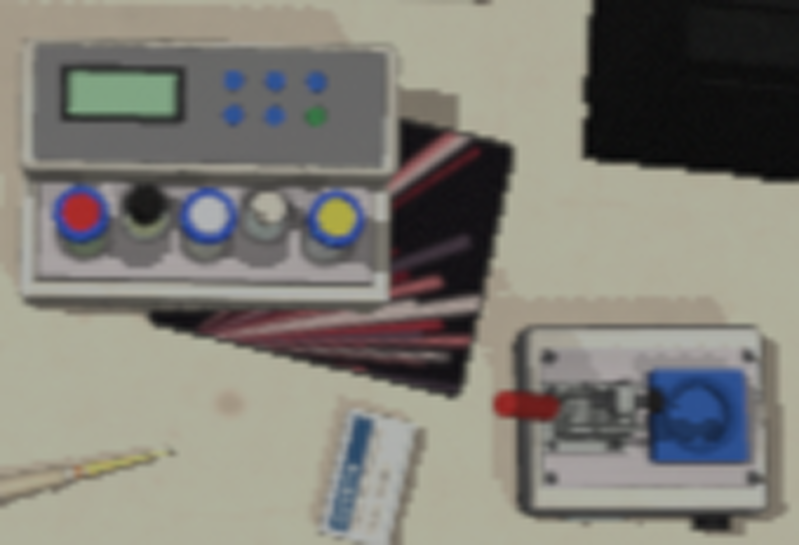

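The black-capped vial stands between the red and white-dot tubes, so those two have to move. The clamp handle leans left and looks nearly open, with the nest visible. Next I'll measure positions.

```bash
cat >> h.py <<'E'
def blobs(img,lo,hi,box,amin=6):
    h=cv2.cvtColor(img,cv2.COLOR_RGB2HSV); m=cv2.inRange(h,np.array(lo),np.array(hi))
    b=np.zeros_like(m); x0,y0,x1,y1=box; b[y0:y1,x0:x1]=m[y0:y1,x0:x1]
    n,l,s,c=cv2.connectedComponentsWithStats(b)
    return [(c[i].round(2),s[i,4],l==i) for i in range(1,n) if s[i,4]>=amin]
E
python3 - <<'E'
from h import *
np.set_printoptions(precision=4,suppress=True)
I={n:cv2.imread(f"pics/{n}0.png")[:,:,::-1].copy() for n in C}
HB={"side":(230,170,360,265),"top":(235,160,320,230)}
MB={"side":(305,255,415,385),"top":(335,220,405,276)}
red=((0,150,90),(8,255,255)); yel=((22,140,100),(32,255,255)); blue=((100,150,60),(125,255,255)); wht=((90,0,170),(135,60,255))
P={}
for k,c,z in(("red",red,.157),("yel",yel,.157)):
    B={n:max(blobs(I[n],*c,HB[n]),key=lambda x:x[1]) for n in C}
    print(k,[ (B[n][0],B[n][1]) for n in C],tri(B["side"][0],B["top"][0]),[plane(n,*B[n][0],z)[:2] for n in C])
for n in C:
    print(n,"blue heater",[(b[0],b[1],plane(n,*b[0],.150)[:2]) for b in blobs(I[n],*blue,HB[n],15)])
    B=blobs(I[n],*blue,MB[n],30); print(n,"mixer blue",[(b[0],b[1]) for b in B])
    m=max(B,key=lambda b:b[1])[2].astype(np.uint8); c=cv2.findContours(m,0,2)[0][0]; hu=cv2.convexHull(c)
    for e in (2,3,4): print(e,cv2.approxPolyDP(hu,e,True)[:,0].tolist())
    B=blobs(I[n],*red,MB[n],10); 
    for b in B:
        ys,xs=np.nonzero(b[2]); q=np.c_[xs,ys]; r=cv2.minAreaRect(q.astype(np.float32)); print("handle",b[0],b[1],cv2.boxPoints(r).tolist())
    g=blobs(I[n],(80,0,90),(115,60,190),{"side":(180,155,260,220),"top":(155,170,235,235)}[n],300)
    for b in g:
        c=cv2.convexHull(cv2.findContours(b[2].astype(np.uint8),0,2)[0][0]); print("tray",b[0],b[1],cv2.approxPolyDP(c,4,True)[:,0].tolist())
E
```

```text
red [(array([259.83, 185.08]), np.int32(12)), (array([251.91, 204.91]), np.int32(22))] (array([0.55  , 0.0811, 0.1567]), np.float64(0.0038803223966661395)) [array([0.5515, 0.0798]), array([0.5485, 0.0823])]
yel [(array([312.31, 217.22]), np.int32(49)), (array([306.28, 205.59]), np.int32(29))] (array([ 0.5526, -0.0746,  0.1549]), np.float64(0.0029981940203305233)) [array([ 0.5523, -0.0765]), array([ 0.5512, -0.0734])]
side blue heater [(array([260.52, 190.41]), np.int32(63), array([0.5442, 0.0714])), (array([283.92, 205.46]), np.int32(79), array([ 0.5433, -0.002 ])), (array([312.07, 222.6 ]), np.int32(72), array([ 0.5445, -0.0823]))]
side mixer blue [(array([373.12, 335.18]), np.int32(903))]
2 [[369, 315], [392, 330], [378, 355], [354, 339]]
3 [[369, 315], [392, 330], [378, 355], [354, 339]]
4 [[369, 315], [392, 330], [378, 355], [354, 339]]
handle [325.   275.77] 203 [[314.13482666015625, 267.41571044921875], [321.59552001953125, 262.7528076171875], [335.58428955078125, 285.13482666015625], [328.12359619140625, 289.7977294921875]]
top blue heater [(array([278.44, 208.94]), np.int32(18), array([0.5401, 0.006 ])), (array([305.47, 209.59]), np.int32(17), array([ 0.5406, -0.0718]))]
top mixer blue [(array([383.24, 248.17]), np.int32(347))]
2 [[392, 240], [392, 257], [374, 257], [375, 239]]
3 [[392, 240], [392, 257], [374, 257], [375, 239]]
4 [[392, 240], [392, 257], [374, 257], [375, 239]]
handle [346.42 245.92] 50 [[341.0, 244.0], [352.0, 244.0], [352.0, 248.0], [341.0, 248.0]]
```

Run:
```python
from h import *
np.set_printoptions(precision=4,suppress=True)
for a,b in(((369.3,314.5),(375,239)),((392.5,330),(392.5,239.7)),((378,355.5),(392.5,257.5)),((353.5,339),(374,257.5))): print("blk",tri(a,b))
print("blkc",tri((373.2,334.7),(383.5,248.3)))
print("hole",tri((305+318/4.6,255+360/4.6),(235+697/4.7,160+410/4.7)))
print("h mid",tri((325,275.8),(346.4,245.9)),"low",tri((331.9,287.5),(352.3,246)),"top",tri((317.9,265.1),(340.8,246)))
print("white",tri((230+333/6,170+187/6),(235+208/4.7,160+216/4.7)))
print("black",tri((230+272/6,170+210/6),(235+145/4.7,160+206/4.7)),plane("top",235+145/4.7,160+206/4.7,.109))
print("arm tip",plane("top",235+655/4.7,160+400/4.7,.2),plane("side",305+250/4.6,255+145/4.6,.2),tri((305+250/4.6,255+145/4.6),(235+655/4.7,160+400/4.7)))
# heater edges: top front edge in z=.075
for u in((22,300),(390,303)): print("front edge",plane("top",235+u[0]/4.7,160+u[1]/4.7,.075))
for u in((22,42),(395,45)): print("back edge",plane("top",235+u[0]/4.7,160+u[1]/4.7,.129))
for n,z in(("top",.014),("side",.014)):
    im=cv2.imread(f"pics/{n}0.png"); x0,y0=(155,170) if n=="top" else (178,150)
    cv2.imwrite(f"pics/t_{n}.png",cv2.resize(im[y0:y0+65,x0:x0+85],None,fx=4.5,fy=4.5,interpolation=2))
a=[cv2.imread(f"pics/t_{n}.png") for n in("top","side")]; cv2.imwrite("pics/t.png",np.hstack(a))
```

```text
blk (array([ 0.4682, -0.2863,  0.0902]), np.float64(0.002983612395679292))
blk (array([ 0.4674, -0.338 ,  0.0938]), np.float64(0.0036595697080728747))
blk (array([ 0.4153, -0.3418,  0.0741]), np.float64(0.0018222965459110164))
blk (array([ 0.4142, -0.2875,  0.0694]), np.float64(0.002426352137856594))
blkc (array([ 0.4418, -0.3136,  0.0804]), np.float64(0.0023901015772379904))
hole (array([ 0.4451, -0.3133,  0.0807]), np.float64(0.003081964676936727))
h mid (array([ 0.439 , -0.1884,  0.1716]), np.float64(0.0037641995531078874)) low (array([ 0.4403, -0.2081,  0.1477]), np.float64(0.0012822375771181344)) top (array([ 0.4371, -0.17  ,  0.1931]), np.float64(0.005198734313074273))
white (array([0.55  , 0.0022, 0.1554]), np.float64(0.005230776186985136))
black (array([0.5624, 0.0422, 0.1022]), np.float64(0.002058574548299853)) [0.5605 0.0429 0.109 ]
arm tip [ 0.4399 -0.2595  0.2   ] [ 0.4468 -0.2581  0.2   ] (array([ 0.4401, -0.2587,  0.2096]), np.float64(0.0031880420211742194))
front edge [0.5027 0.1201 0.075 ]
front edge [ 0.5077 -0.116   0.075 ]
back edge [0.6592 0.123  0.129 ]
back edge [ 0.6645 -0.1113  0.129 ]
```

View pics/t.png

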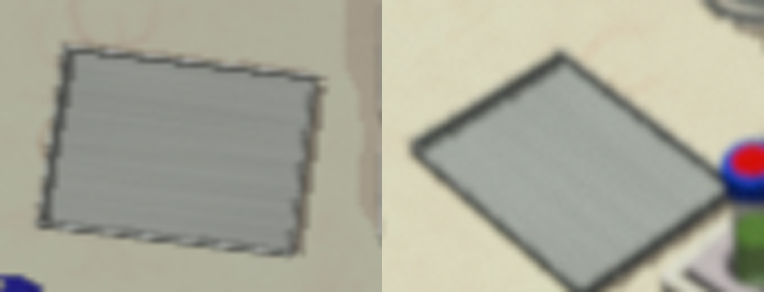

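The tray shows clearly in both views, with yaw of about 7° in the image. I'll compute its pose and write a small move planner.

```bash
cat >> h.py <<'E'
np.set_printoptions(precision=3,suppress=True)
def to(x,y,z,ydeg=None):
    "shift in move units to TCP target; ydeg = world angle of tool y axis"
    s=manip.sense(); r=R.from_quat(s["tool_rot"]); d=r.inv().apply(np.array([x,y,z])-s["tcp_pos"])/.03
    ty=r.apply([0,1,0]); a=np.degrees(np.arctan2(ty[1],ty[0])); w=0 if ydeg is None else -((ydeg-a+90)%180-90)/8
    print("pos",s["tcp_pos"],"yang %.1f"%a,"F",s["force"],"gap %.3f gf %.1f t %.1f"%(s["finger_gap"],s["gripper_force"],s["t"]),"-> shift",d,"yaw %.2f"%w,"(%.0f mm)"%(30*np.linalg.norm(d)))
E
python3 - <<'E'
from h import *
T=np.array([[68,48],[320,80],[295,253],[42,226]])/4.5+[155,170]
c=np.array([plane("top",*p,.014) for p in T]); print(c, c.mean(0), np.degrees(np.arctan2(*(c[1]-c[0])[[0,1]])))
S=np.array([[562,52],[725,187],[582,292],[412,147]])-[382,0]; S=S/4.5+[178,150]
c=np.array([plane("side",*p,.014) for p in S]); print(c,c.mean(0))
to(.550,.081,.26,91.1); to(.550,.081,.128,91.1)
E
```

```text
[[0.641 0.349 0.014]
 [0.624 0.171 0.014]
 [0.501 0.183 0.014]
 [0.514 0.36  0.014]] [0.57  0.266 0.014] -174.37931710324744
[[0.644 0.344 0.014]
 [0.622 0.172 0.014]
 [0.502 0.18  0.014]
 [0.517 0.353 0.014]] [0.571 0.262 0.014]
pos [0.21  0.588 0.23 ] yang 70.3 F [0.553 0.089 0.272] gap 1.000 gf 0.0 t 0.1 -> shift [-16.355 -12.092  -0.969] yaw -2.60 (611 mm)
pos [0.21  0.588 0.23 ] yang 70.3 F [0.553 0.089 0.272] gap 1.000 gf 0.0 t 0.1 -> shift [-16.357 -12.084   3.431] yaw -2.60 (619 mm)
```

Request:
drive_tool([
  [[60,-0.5,-0.4,-0.1,-0.1],[60,-1.5,-1.1,-0.2,-0.4],[60,-2.6,-1.9,-0.4,-0.8],[60,-3.8,-2.8,-0.6,-1.2],[60,-5.0,-3.7,-0.8,-1.6],[60,-6.2,-4.6,-1,-2],[60,-7.4,-5.5,-1,-2.4],[60,-8.6,-6.4,-1,-2.6],[60,-9.6,-7.1,-1,-2.6],[60,-10.3,-7.6,-1,-2.6]],
], squeeze=30)

```text
t: 1.1
tcp_pos: [0.4258, 0.2674, 0.2611]
tool_rot: [-0.009, 1.0, -0.0, -0.0]
force: [-0.3, 0.1, 0.2]
finger_gap: 0.701
gripper_force: 0.0
```

```bash
python3 -c "
from h import *
to(.550,.081,.26,91.1)"
```

```text
pos [0.426 0.267 0.261] yang 91.0 F [-0.27   0.133  0.152] gap 0.701 gf 0.0 t 1.1 -> shift [-4.033 -6.284  0.039] yaw -0.01 (224 mm)
```

Request:
drive_tool([
  [[55,-0.4,-0.6,0,0],[55,-1.2,-1.8,0,0],[55,-2.0,-3.1,0,0],[55,-2.8,-4.3,0,0],[55,-3.5,-5.4,0,0],[55,-3.9,-6.1,0,0],[55,-4.03,-6.28,0,0],[55,-4.03,-6.28,0,0],[55,-4.03,-6.28,0,0]],
])

```text
t: 2.0
tcp_pos: [0.5481, 0.0846, 0.261]
tool_rot: [-0.01, 1.0, 0.0, -0.001]
force: [0.4, 0.2, 0.4]
finger_gap: 0.642
gripper_force: 0.0
```

```bash
python3 -c "
from h import *
to(.550,.081,.128,91.1)
s=manip.snapshot('side');t=manip.snapshot('top')
a=cv2.resize(s[120:270,200:350],None,fx=2.6,fy=2.6,interpolation=2);b=cv2.resize(t[130:280,200:350],None,fx=2.6,fy=2.6,interpolation=2)
cv2.imwrite('pics/v1.png',np.hstack([a,b])[:,:,::-1])"
```

```text
pos [0.548 0.085 0.261] yang 91.1 F [0.395 0.217 0.37 ] gap 0.642 gf 0.0 t 2.0 -> shift [-0.068 -0.123  4.432] yaw 0.00 (133 mm)
```

View pics/v1.png

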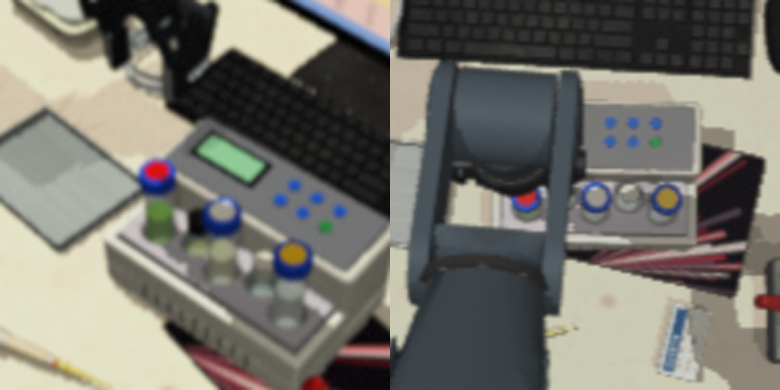

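The gripper is above and the red cap is visible below it, around (157,172) in the left panel. Descending now.

Request:
drive_tool([
  [[55,-0.07,-0.12,0.5,0],[55,-0.07,-0.12,1.4,0],[55,-0.07,-0.12,2.4,0],[55,-0.07,-0.12,3.2,0],[55,-0.07,-0.12,3.8,0],[55,-0.07,-0.12,4.2,0],[55,-0.07,-0.12,4.43,0],[55,-0.07,-0.12,4.43,0]],
])

```text
t: 2.9
tcp_pos: [0.5509, 0.0805, 0.128]
tool_rot: [-0.01, 1.0, 0.0, -0.001]
force: [0.5, -0.7, 0.1]
finger_gap: 0.637
gripper_force: 0.0
```

```bash
python3 -c "
from h import *
to(.550,.081,.128,91.1)"
```

```text
pos [0.551 0.081 0.128] yang 91.1 F [ 0.472 -0.679  0.077] gap 0.637 gf 0.0 t 2.9 -> shift [ 0.029  0.016 -0.001] yaw 0.01 (1 mm)
```

Close, then check.

Request:
drive_tool([
  [[45,0,0,0,0],[38,0,0,0,0],[32,0,0,0,0],[26,0,0,0,0],[24,0,0,0,0],[24,0,0,0,0],[24,0,0,0,0]],
], squeeze=30)

```text
t: 3.6
tcp_pos: [0.552, 0.08, 0.1293]
tool_rot: [-0.01, 1.0, -0.0, 0.001]
force: [-1.2, 0.2, 6.1]
finger_gap: 0.323
gripper_force: 29.5
```

Request:
drive_tool([
  [[24,0,0,-0.1,0],[24,0,0,-0.3,0],[24,0,0,-0.7,0],[24,0,0,-1.2,0],[24,0,0,-1.7,0],[24,0,0,-2.2,0],[24,0,0,-2.6,0],[24,0,0,-2.85,0],[24,0,0,-2.95,0],[24,0,0,-2.95,0]],
])

```text
t: 4.6
tcp_pos: [0.5514, 0.08, 0.2172]
tool_rot: [-0.01, 1.0, -0.0, 0.0]
force: [-0.3, -0.2, 0.4]
finger_gap: 0.322
gripper_force: 29.6
```

```bash
python3 -c "
from h import *
to(.574,.306,.217,85)
to(.574,.306,.09,85)
cv2.imwrite('pics/v2.png',cv2.resize(manip.snapshot('side')[100:300,180:400],None,fx=2.6,fy=2.6,interpolation=2)[:,:,::-1])"
```

```text
pos [0.551 0.08  0.217] yang 91.1 F [-0.283 -0.154  0.376] gap 0.322 gf 29.6 t 4.6 -> shift [-0.899  7.518  0.006] yaw 0.76 (227 mm)
pos [0.551 0.08  0.217] yang 91.1 F [-0.283 -0.154  0.376] gap 0.322 gf 29.6 t 4.6 -> shift [-0.897  7.518  4.239] yaw 0.76 (260 mm)
```

View pics/v2.png

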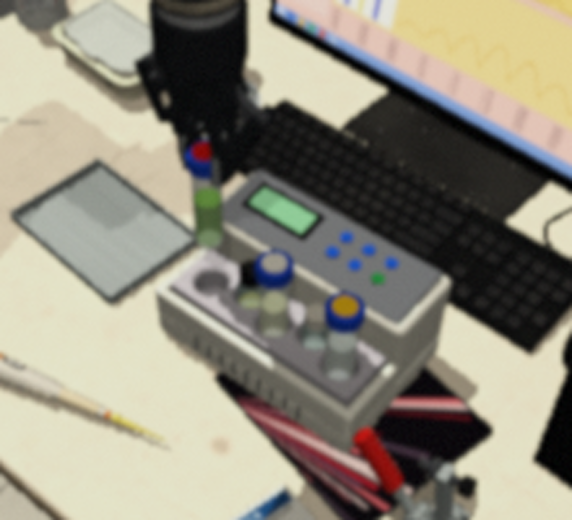

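The red tube is held upright, with its cap at about (203,155). Carry it to the tray's far spot.

Request:
drive_tool([
  [[24,0,0.3,0,0.1],[24,-0.1,0.9,0,0.2],[24,-0.2,1.8,0,0.3],[24,-0.4,2.8,0,0.4],[24,-0.5,3.8,0,0.5],[24,-0.6,4.8,0,0.6],[24,-0.7,5.8,0,0.7],[24,-0.8,6.6,0,0.75],[24,-0.9,7.2,0,0.75],[24,-0.9,7.5,0,0.75]],
])

```text
t: 5.65
tcp_pos: [0.5739, 0.3068, 0.216]
tool_rot: [0.042, 0.999, -0.0, -0.0]
force: [0.5, -0.3, -0.6]
finger_gap: 0.322
gripper_force: 29.6
```

Request:
drive_tool([
  [[24,0,0,0,0],[24,0,0,0.4,0],[24,0,0,1.1,0],[24,0,0,1.9,0],[24,0,0,2.7,0],[24,0,0,3.3,0],[24,0,0,3.7,0],[24,0,0,3.9,0],[24,0,0,4.0,0],[24,0,0,4.0,0]],
])

```text
t: 6.65
tcp_pos: [0.5744, 0.3053, 0.0971]
tool_rot: [0.043, 0.999, 0.0, 0.0]
force: [0.7, 0.5, -0.9]
finger_gap: 0.323
gripper_force: 29.7
```

```bash
python3 -c "
from h import *
to(.574,.306,.0865,85)"
```

```text
pos [0.574 0.305 0.097] yang 85.1 F [ 0.702  0.548 -0.868] gap 0.323 gf 29.7 t 6.7 -> shift [0.014 0.023 0.354] yaw 0.01 (11 mm)
```

Request:
drive_tool([
  [[24,0,0,0.1,0],[24,0,0,0.2,0],[24,0,0,0.27,0],[24,0,0,0.32,0],[24,0,0,0.36,0],[24,0,0,0.36,0]],
])

```text
t: 7.25
tcp_pos: [0.5744, 0.3056, 0.0873]
tool_rot: [0.043, 0.999, 0.0, 0.0]
force: [-1.2, 0.0, 4.1]
finger_gap: 0.327
gripper_force: 30.2
```

Request:
drive_tool([
  [[30,0,0,0,0],[36,0,0,0,0],[44,0,0,0,0],[52,0,0,0,0],[55,0,0,-0.2,0],[55,0,0,-0.8,0],[55,0,0,-1.7,0],[55,0,0,-2.8,0],[55,0,0,-3.8,0],[55,0,0,-4.3,0]],
])

```text
t: 8.25
tcp_pos: [0.5755, 0.306, 0.2189]
tool_rot: [0.043, 0.999, 0.001, 0.003]
force: [-0.3, -0.4, 1.0]
finger_gap: 0.644
gripper_force: 0.0
```

```bash
python3 -c "
from h import *
to(.5515,.0027,.22,91.1)"
```

```text
pos [0.575 0.306 0.219] yang 85.1 F [-0.301 -0.421  1.018] gap 0.644 gf 0.0 t 8.2 -> shift [ -0.066 -10.143  -0.059] yaw -0.75 (304 mm)
```

Request:
drive_tool([
  [[55,0,-0.5,0,-0.1],[55,0,-1.6,0,-0.2],[55,0,-2.9,0,-0.3],[55,0,-4.3,0,-0.5],[55,0,-5.7,0,-0.6],[55,0,-7.1,0,-0.75],[55,0,-8.3,0,-0.75],[55,-0.07,-9.3,0,-0.75],[55,-0.07,-9.9,0,-0.75],[55,-0.07,-10.14,0,-0.75]],
])

```text
t: 9.25
tcp_pos: [0.5502, 0.0003, 0.2156]
tool_rot: [-0.008, 1.0, -0.0, 0.0]
force: [0.3, 0.7, -0.5]
finger_gap: 0.643
gripper_force: 0.0
```

Request:
drive_tool([
  [[55,0,0,0,0],[55,0,0,0,0],[55,0,0,0.3,0]],
])

```text
t: 9.55
tcp_pos: [0.5511, 0.0032, 0.2069]
tool_rot: [-0.01, 1.0, -0.0, 0.002]
force: [0.4, -0.3, 0.3]
finger_gap: 0.642
gripper_force: 0.0
```

```bash
python3 -c "
from h import *
to(.5515,.0027,.128,91.1)"
```

```text
pos [0.551 0.003 0.207] yang 91.2 F [ 0.447 -0.324  0.323] gap 0.642 gf 0.0 t 9.6 -> shift [-0.004 -0.014  2.632] yaw 0.01 (79 mm)
```

Request:
drive_tool([
  [[55,0,0,0.4,0],[55,0,0,1.2,0],[55,0,0,1.9,0],[55,0,0,2.4,0],[55,0,0,2.6,0],[55,0,0,2.6,0],[45,0,0,2.6,0],[35,0,0,2.6,0],[24,0,0,2.6,0],[24,0,0,2.6,0]],
])

```text
t: 10.55
tcp_pos: [0.5509, 0.0021, 0.129]
tool_rot: [-0.01, 1.0, -0.0, 0.001]
force: [1.7, -0.0, 2.9]
finger_gap: 0.321
gripper_force: 29.6
```

Request:
drive_tool([
  [[24,0,0,0,0],[24,0,0,0,0],[24,0,0,0,0]],
])

```text
t: 10.85
tcp_pos: [0.5509, 0.0021, 0.129]
tool_rot: [-0.01, 1.0, -0.0, 0.001]
force: [0.3, 1.5, 5.9]
finger_gap: 0.322
gripper_force: 29.8
```

```bash
python3 -c "
from h import *
to(.567,.222,.217,85)"
```

```text
pos [0.551 0.002 0.129] yang 91.1 F [0.275 1.466 5.862] gap 0.322 gf 29.8 t 10.8 -> shift [-0.682  7.318 -2.933] yaw 0.76 (237 mm)
```

Request:
drive_tool([
  [[24,0,0,-0.1,0],[24,0,0,-0.3,0],[24,0,0,-0.7,0],[24,0,0,-1.2,0],[24,0,0,-1.7,0],[24,0,0,-2.2,0],[24,0,0,-2.6,0],[24,0,0,-2.85,0],[24,0,0,-2.95,0],[24,0,0,-2.95,0]],
])

```text
t: 11.85
tcp_pos: [0.5501, 0.0022, 0.2169]
tool_rot: [-0.01, 1.0, -0.0, 0.0]
force: [-0.0, -0.1, -1.2]
finger_gap: 0.322
gripper_force: 29.6
```

Request:
drive_tool([
  [[24,0,0.3,0,0.1],[24,-0.1,0.9,0,0.2],[24,-0.2,1.8,0,0.3],[24,-0.3,2.8,0,0.4],[24,-0.4,3.8,0,0.5],[24,-0.5,4.8,0,0.6],[24,-0.6,5.8,0,0.7],[24,-0.68,6.5,0,0.75],[24,-0.68,7.1,0,0.75],[24,-0.68,7.3,0,0.75]],
])

```text
t: 12.85
tcp_pos: [0.5656, 0.2232, 0.2155]
tool_rot: [0.042, 0.999, -0.0, -0.001]
force: [-1.1, 0.6, -0.5]
finger_gap: 0.323
gripper_force: 29.6
```

Request:
drive_tool([
  [[24,0,0,0,0],[24,0,0,0.4,0],[24,0,0,1.1,0],[24,0,0,1.9,0],[24,0,0,2.7,0],[24,0,0,3.3,0],[24,0,0,3.7,0],[24,0,0,3.9,0],[24,0,0,4.0,0],[24,0,0,4.0,0]],
])

```text
t: 13.85
tcp_pos: [0.5666, 0.2213, 0.0967]
tool_rot: [0.043, 0.999, 0.0, 0.0]
force: [-0.4, 0.2, -1.2]
finger_gap: 0.328
gripper_force: 29.6
```

```bash
python3 -c "
from h import *
to(.567,.222,.087,85)"
```

```text
pos [0.567 0.221 0.097] yang 85.1 F [-0.428  0.218 -1.209] gap 0.328 gf 29.6 t 13.8 -> shift [-0.01   0.023  0.324] yaw 0.01 (10 mm)
```

Request:
drive_tool([
  [[24,0,0,0.1,0],[24,0,0,0.2,0],[24,0,0,0.27,0],[24,0,0,0.32,0],[24,0,0,0.35,0],[24,0,0,0.35,0]],
])

```text
t: 14.45
tcp_pos: [0.5666, 0.2217, 0.0871]
tool_rot: [0.043, 0.999, 0.0, 0.0]
force: [-1.2, 0.2, 5.2]
finger_gap: 0.329
gripper_force: 30.1
```

Request:
drive_tool([
  [[30,0,0,0,0],[36,0,0,0,0],[44,0,0,0,0],[50,0,0,0,0],[50,0,0,-0.2,0],[50,0,0,-0.8,0],[50,0,0,-1.7,0],[50,0,0,-2.8,0],[50,0,0,-3.8,0],[50,0,0,-4.3,0]],
])

```text
t: 15.45
tcp_pos: [0.5678, 0.2219, 0.2187]
tool_rot: [0.043, 0.999, 0.001, 0.003]
force: [-0.0, 0.4, -0.5]
finger_gap: 0.585
gripper_force: 0.0
```

```bash
python3 -c "
from h import *
to(.5645,.0425,.20,91.1)"
```

```text
pos [0.568 0.222 0.219] yang 85.1 F [-0.038  0.425 -0.454] gap 0.585 gf 0.0 t 15.4 -> shift [-0.398 -5.969  0.615] yaw -0.75 (180 mm)
```

```bash
python3 -c "
from h import *
print(manip.sense()['q'])
to(.439,-.19,.27,1.7)"
```

```text
[ 0.189  0.519  1.49   0.     1.127 -1.296]
pos [0.568 0.222 0.219] yang 85.1 F [-0.038  0.425 -0.454] gap 0.585 gf 0.0 t 15.4 -> shift [  3.097 -14.044  -1.748] yaw 10.43 (435 mm)
```

Request:
drive_tool([
  [[50,0.1,-0.4,-0.8,0.5],[50,0.3,-1.4,-1.75,1.5],[50,0.6,-2.7,-1.75,2.5],[50,0.9,-4.0,-1.75,3.5],[50,1.2,-5.3,-1.75,4.5],[50,1.5,-6.6,-1.75,5.5],[50,1.7,-7.9,-1.75,6.5],[50,2.0,-9.2,-1.75,7.5],[50,2.3,-10.4,-1.75,8.5],[50,2.5,-11.2,-1.75,9.4]],
])

```text
t: 16.45
tcp_pos: [0.4621, -0.1089, 0.2681]
tool_rot: [0.646, 0.763, -0.0, 0.0]
force: [0.9, 0.1, 0.5]
finger_gap: 0.586
gripper_force: 0.0
```

```bash
python3 -c "
from h import *
to(.439,-.19,.27,1.7)"
```

```text
pos [ 0.462 -0.109  0.268] yang 9.5 F [0.92  0.09  0.519] gap 0.586 gf 0.0 t 16.4 -> shift [-2.54  -1.205 -0.061] yaw 0.97 (84 mm)
```

Request:
drive_tool([
  [[45,-0.8,-0.4,0,0.3],[45,-1.7,-0.8,0,0.7],[45,-2.3,-1.1,0,0.97],[45,-2.54,-1.2,0,0.97],[45,-2.54,-1.2,0,0.97],[45,-2.54,-1.2,0,0.97],[45,-2.54,-1.2,0,0.97]],
])

```text
t: 17.15
tcp_pos: [0.4406, -0.187, 0.2676]
tool_rot: [0.693, 0.721, 0.0, -0.0]
force: [-0.3, -0.9, 0.2]
finger_gap: 0.525
gripper_force: 0.0
```

```bash
python3 -c "
from h import *
to(.439,-.189,.158,1.7)
s=manip.snapshot('side');t=manip.snapshot('top')
a=cv2.resize(s[200:350,250:400],None,fx=2.6,fy=2.6,interpolation=2);b=cv2.resize(t[170:320,200:350],None,fx=2.6,fy=2.6,interpolation=2)
cv2.imwrite('pics/v3.png',np.hstack([a,cv2.resize(s[100:250,150:300],None,fx=2.6,fy=2.6,interpolation=2)])[:,:,::-1])"
```

```text
pos [ 0.441 -0.187  0.268] yang 2.2 F [-0.319 -0.899  0.196] gap 0.525 gf 0.0 t 17.1 -> shift [-0.067 -0.057  3.654] yaw 0.07 (110 mm)
```

View pics/v3.png

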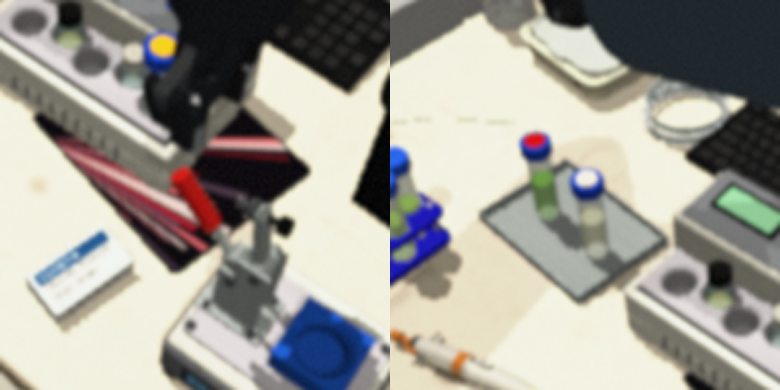

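Both tubes stand upright on the tray, at (536,145) and (587,185) in the right panel. The gripper is above the handle, so descend and pinch.

Request:
drive_tool([
  [[45,0,0,0.4,0],[45,-0.07,-0.06,1.2,0],[45,-0.07,-0.06,2.1,0],[45,-0.07,-0.06,2.9,0],[45,-0.07,-0.06,3.4,0],[45,-0.07,-0.06,3.7,0],[45,-0.07,-0.06,3.7,0]],
])

```text
t: 17.95
tcp_pos: [0.4385, -0.1895, 0.1557]
tool_rot: [0.693, 0.72, -0.0, -0.001]
force: [-0.8, -0.5, 1.6]
finger_gap: 0.528
gripper_force: 0.0
```

Request:
drive_tool([
  [[35,0,0,0,0],[25,0,0,0,0],[15,0,0,0,0],[10,0,0,0,0],[10,0,0,0,0],[10,0,0,0,0],[10,0,0,0,0]],
], squeeze=25)

```text
t: 18.65
tcp_pos: [0.4386, -0.1903, 0.1574]
tool_rot: [0.694, 0.72, -0.0, 0.0]
force: [-3.6, 0.7, 7.2]
finger_gap: 0.194
gripper_force: 24.7
```

Request:
drive_tool([
  [[10,0.08,0,0.07,0],[10,0.16,0,0.14,0],[10,0.24,0,0.22,0],[10,0.3,0,0.3,0],[10,0.33,0,0.36,0],[10,0.33,0,0.36,0]],
])

```text
t: 19.25
tcp_pos: [0.4387, -0.1836, 0.15]
tool_rot: [0.693, 0.721, -0.002, 0.003]
force: [-11.8, -4.6, 32.2]
finger_gap: 0.189
gripper_force: 27.9
```

The force rise shows the handle has reached its stop. Release and go up.

Request:
drive_tool([
  [[10,0.25,0,0.2,0],[25,0.25,0,0.2,0],[40,0.25,0,0.2,0],[45,0.25,0,0.0,0],[50,0.25,0,-0.6,0],[50,0.25,0,-1.5,0],[50,0.25,0,-2.6,0],[50,0.25,0,-3.3,0],[50,0.25,0,-3.6,0]],
])

```text
t: 20.15
tcp_pos: [0.4394, -0.1732, 0.2558]
tool_rot: [0.694, 0.72, 0.001, 0.002]
force: [0.3, -0.2, -0.2]
finger_gap: 0.588
gripper_force: 0.0
```

```bash
python3 -c "
from h import *
to(.5645,.0425,.22,91.1)
n='side';I=manip.snapshot(n);B=blobs(I,(0,150,90),(8,255,255),(305,255,415,385),10);B=max(B,key=lambda b:b[1]);print(B[:2])
# expected image of sleeve mid vs angle
for th in(.7,.75,.8,.85,.9): print(th,proj('side',[.439,-.2344+.07*np.sin(th),.118+.07*np.cos(th)]))
print(proj('side',[.439,-.1884,.1716]))"
```

```text
pos [ 0.439 -0.173  0.256] yang 2.2 F [ 0.281 -0.151 -0.228] gap 0.588 gf 0.0 t 20.1 -> shift [7.029 4.435 1.195] yaw -11.12 (252 mm)
(array([322.77, 276.22]), np.int32(219))
0.7 [324.406 276.244]
0.75 [323.198 276.108]
0.8 [322.044 276.041]
0.85 [320.945 276.044]
0.9 [319.905 276.114]
[324.027 275.964]
```

Request:
drive_tool([
  [[50,0.3,0.2,0,-0.5],[50,0.9,0.6,0,-1.5],[50,1.6,1.0,0,-2.5],[50,2.4,1.5,0,-3.5],[50,3.2,2.0,0,-4.5],[50,4.0,2.5,0,-5.5],[50,4.8,3.0,0,-6.5],[50,5.5,3.5,0,-7.5],[50,6.1,3.9,0,-8.5],[50,6.5,4.1,0,-9.5]],
])

```text
t: 21.2
tcp_pos: [0.5539, 0.0283, 0.252]
tool_rot: [0.1, 0.995, 0.0, -0.001]
force: [-0.6, -0.2, -0.0]
finger_gap: 0.586
gripper_force: 0.0
```

Request:
drive_tool([
  [[50,0,0,0,-0.8],[50,0,0,0,-1.6],[50,0,0,0,-1.6],[50,0,0,0,-1.6]],
])

```text
t: 21.6
tcp_pos: [0.5532, 0.0268, 0.2526]
tool_rot: [-0.007, 1.0, 0.0, -0.001]
force: [-0.3, 0.4, -0.6]
finger_gap: 0.585
gripper_force: 0.0
```

```bash
python3 -c "
from h import *
to(.5645,.0425,.084,91.1)
I=manip.snapshot('side');h=cv2.cvtColor(I,cv2.COLOR_RGB2HSV)
B=blobs(I,(0,0,0),(179,255,45),(262,195,290,225),8);print([(b[0],b[1]) for b in B]); print(proj('side',[.5643,.0425,.109]),proj('side',[.5643,.0425,.100]))
cv2.imwrite('pics/v4.png',cv2.resize(I[170:270,220:350],None,fx=4,fy=4,interpolation=2)[:,:,::-1])"
```

```text
pos [0.553 0.027 0.253] yang 90.8 F [-0.344  0.405 -0.637] gap 0.585 gf 0.0 t 21.6 -> shift [-0.395  0.515  5.62 ] yaw -0.04 (170 mm)
[(array([276.48, 205.32]), np.int32(73))]
[275.313 202.771] [275.345 205.175]
```

View pics/v4.png

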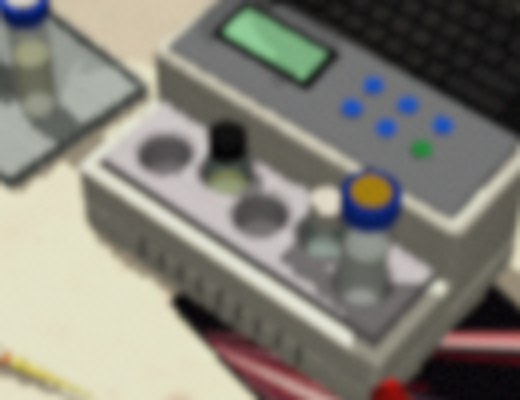

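The path to the black-capped vial is clear. Its cap is at about (228,140) in the crop, within 1 px of the prediction. Descend.

Request:
drive_tool([
  [[50,-0.15,0.2,0.4,0],[50,-0.39,0.5,1.2,0],[50,-0.39,0.52,2.2,0],[50,-0.39,0.52,3.2,0],[50,-0.39,0.52,4.2,0],[50,-0.39,0.52,5.0,0],[50,-0.39,0.52,5.4,0],[50,-0.39,0.52,5.6,0],[50,-0.39,0.52,5.6,0]],
])

```text
t: 22.55
tcp_pos: [0.5652, 0.0425, 0.0853]
tool_rot: [-0.008, 1.0, 0.0, -0.0]
force: [-0.6, -0.3, 0.1]
finger_gap: 0.584
gripper_force: 0.0
```

Request:
drive_tool([
  [[40,0,0,0,0],[34,0,0,0,0],[28,0,0,0,0],[20,0,0,0,0],[18,0,0,0,0],[18,0,0,0,0],[18,0,0,0,0]],
], squeeze=30)

```text
t: 23.25
tcp_pos: [0.5662, 0.0423, 0.087]
tool_rot: [-0.008, 1.0, -0.0, 0.001]
force: [-0.2, -0.3, 6.2]
finger_gap: 0.322
gripper_force: 29.5
```

Request:
drive_tool([
  [[18,0,0,-0.1,0],[18,0,0,-0.4,0],[18,0,0,-1.0,0],[18,0,0,-1.9,0],[18,0,0,-2.9,0],[18,0,0,-3.9,0],[18,0,0,-4.9,0],[18,0,0,-5.9,0],[18,0,0,-6.7,0],[18,0,0,-7.1,0]],
])

```text
t: 24.25
tcp_pos: [0.566, 0.0424, 0.3016]
tool_rot: [-0.008, 1.0, -0.0, 0.002]
force: [1.2, -0.6, -0.5]
finger_gap: 0.326
gripper_force: 29.6
```

```bash
python3 -c "
from h import *
to(.4435,-.313,.30,91.1)"
```

```text
pos [0.566 0.042 0.302] yang 90.9 F [ 1.165 -0.601 -0.524] gap 0.326 gf 29.6 t 24.2 -> shift [  4.277 -11.777   0.043] yaw -0.02 (376 mm)
```

Request:
drive_tool([
  [[18,0.1,-0.4,0,0],[18,0.4,-1.3,0,0],[18,0.9,-2.5,0,0],[18,1.4,-3.8,0,0],[18,1.8,-5.1,0,0],[18,2.3,-6.4,0,0],[18,2.8,-7.7,0,0],[18,3.2,-8.9,0,0],[18,3.6,-9.9,0,0],[18,3.9,-10.7,0,0]],
])

```text
t: 25.25
tcp_pos: [0.4511, -0.2822, 0.2968]
tool_rot: [-0.007, 1.0, 0.001, -0.002]
force: [0.6, -0.4, -0.3]
finger_gap: 0.326
gripper_force: 29.6
```

Request:
drive_tool([
  [[18,0.2,-0.6,0,0],[18,0.3,-0.9,0,0],[18,0.37,-1.07,0,0],[18,0.37,-1.07,0,0],[18,0.37,-1.07,0,0],[18,0.37,-1.07,0.4,0],[18,0.37,-1.07,1.2,0],[18,0.37,-1.07,2.2,0],[18,0.37,-1.07,3.0,0],[18,0.37,-1.07,3.4,0]],
])

```text
t: 26.25
tcp_pos: [0.442, -0.3107, 0.1941]
tool_rot: [-0.009, 1.0, 0.002, -0.002]
force: [-0.1, -0.3, -0.2]
finger_gap: 0.327
gripper_force: 29.6
```

```bash
python3 -c "
from h import *
to(.4435,-.313,.108,91.1)
s=manip.snapshot('side');t=manip.snapshot('top')
a=cv2.resize(s[240:390,290:440],None,fx=2.6,fy=2.6,interpolation=2);b=cv2.resize(t[200:290,315:415],None,fx=3.9,fy=4.333,interpolation=2)
cv2.imwrite('pics/v5.png',np.hstack([a,b])[:,:,::-1])"
```

```text
pos [ 0.442 -0.311  0.194] yang 91.0 F [-0.11  -0.333 -0.173] gap 0.327 gf 29.6 t 26.2 -> shift [-0.056 -0.088  2.87 ] yaw -0.01 (86 mm)
```

View pics/v5.png

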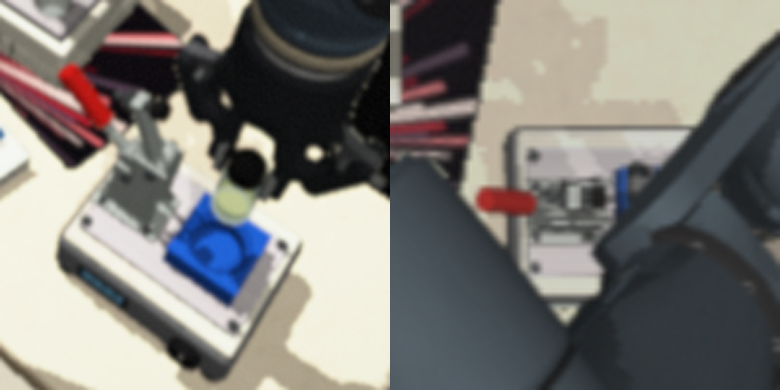

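The vial hangs upright at about (240,185) in the left panel, above the nest at (217,248). The clamp arm is clear. Check that projection once, then lower.

```bash
python3 -c "
from h import *
print(proj('side',[.4435,-.313,.086]),proj('side',[.442,-.311,.152]), [290+235/2.6,240+215/2.6])
for z in(.08,.083,.086,.09): print(z,plane('side',373.5,335.4,z),plane('top',383.3,247.6,z))"
```

```text
[373.271 332.72 ] [378.475 317.917] [380.38461538461536, 322.6923076923077]
0.08 [ 0.442 -0.316  0.08 ] [ 0.443 -0.312  0.08 ]
0.083 [ 0.441 -0.316  0.083] [ 0.443 -0.311  0.083]
0.086 [ 0.439 -0.316  0.086] [ 0.443 -0.311  0.086]
0.09 [ 0.437 -0.316  0.09 ] [ 0.442 -0.31   0.09 ]
```

Request:
drive_tool([
  [[18,-0.06,-0.09,0.3,0],[18,-0.06,-0.09,0.8,0],[18,-0.06,-0.09,1.3,0],[18,-0.06,-0.09,1.7,0],[18,-0.06,-0.09,1.9,0],[18,-0.06,-0.09,1.9,0]],
])

```text
t: 26.95
tcp_pos: [0.4447, -0.3154, 0.1394]
tool_rot: [-0.008, 1.0, 0.0, -0.0]
force: [0.0, -0.8, -0.6]
finger_gap: 0.332
gripper_force: 29.6
```

Request:
drive_tool([
  [[18,0.08,0.06,0.2,0],[18,0.08,0.06,0.4,0],[18,0.08,0.06,0.6,0],[18,0.08,0.06,0.75,0],[18,0.08,0.06,0.85,0],[18,0.08,0.06,0.85,0]],
])

```text
t: 27.55
tcp_pos: [0.4424, -0.3137, 0.1139]
tool_rot: [-0.008, 1.0, 0.0, -0.0]
force: [-0.6, -0.4, -0.1]
finger_gap: 0.325
gripper_force: 29.7
```

Underside is now about 0.072 with no contact. Continue in small steps.

Request:
drive_tool([
  [[18,0,0,0.06,0],[18,0,0,0.12,0],[18,0,0,0.18,0],[18,0,0,0.22,0],[18,0,0,0.22,0]],
])

```text
t: 28.05
tcp_pos: [0.4431, -0.3146, 0.1116]
tool_rot: [-0.008, 1.0, -0.002, 0.001]
force: [-4.5, 2.5, 24.0]
finger_gap: 0.326
gripper_force: 32.2
```

Contact at 24 N. Ease off and look to confirm it's seated on the floor.

Request:
drive_tool([
  [[18,0,0,-0.1,0],[18,0,0,-0.1,0],[30,0,0,-0.1,0],[36,0,0,-0.1,0],[40,0,0,-0.1,0],[40,0,0,-0.1,0]],
])

```text
t: 28.65
tcp_pos: [0.4422, -0.3135, 0.1103]
tool_rot: [-0.008, 1.0, 0.0, -0.0]
force: [-0.6, -0.2, 0.3]
finger_gap: 0.468
gripper_force: 0.0
```

```bash
python3 -c "
from h import *
to(.4435,-.313,.3,91.1)
s=manip.snapshot('side')
for z in(.07,.075,.086,.129,.134,.139): print(z,proj('side',[.4425,-.314,z]))
cv2.imwrite('pics/v6.png',cv2.resize(s[280:370,320:420],None,fx=6,fy=6,interpolation=2)[:,:,::-1])"
```

```text
pos [ 0.442 -0.313  0.11 ] yang 90.9 F [-0.621 -0.226  0.253] gap 0.468 gf 0.0 t 28.6 -> shift [-0.039  0.02  -6.325] yaw -0.02 (190 mm)
0.07 [371.977 336.693]
0.075 [372.432 335.68 ]
0.086 [373.448 333.415]
0.129 [377.644 324.067]
0.134 [378.157 322.925]
0.139 [378.675 321.771]
```

View pics/v6.png

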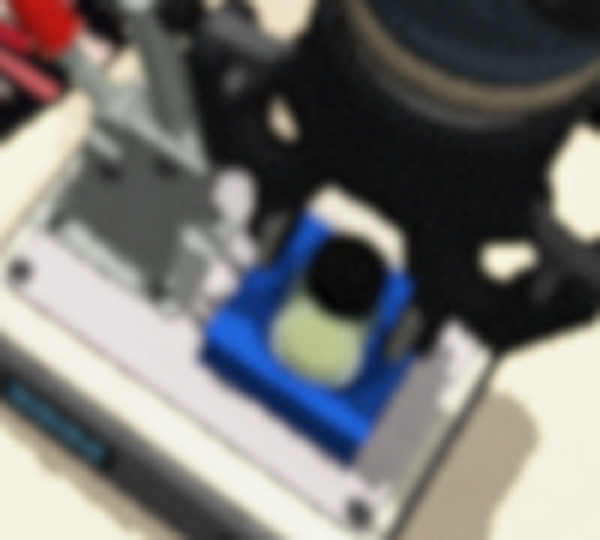

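The vial is upright and sunk in the nest, at about (335,310) in the crop, with its lower body hidden by the blue block. Lift away.

Request:
drive_tool([
  [[42,0,0,-0.2,0],[42,0,0,-0.7,0],[42,0,0,-1.5,0],[42,0,0,-2.5,0],[42,0,0,-3.5,0],[42,0,0,-4.5,0],[42,0,0,-5.4,0],[42,0,0,-6.0,0],[42,0,0,-6.3,0],[42,0,0,-6.3,0]],
])

```text
t: 29.7
tcp_pos: [0.4427, -0.3138, 0.301]
tool_rot: [-0.008, 1.0, -0.001, 0.001]
force: [0.6, 0.0, 1.0]
finger_gap: 0.489
gripper_force: 0.0
```

```bash
python3 -c "
from h import *
to(.4388,-.182,.30,2.2)"
```

```text
pos [ 0.443 -0.314  0.301] yang 90.9 F [0.579 0.004 1.042] gap 0.489 gf 0.0 t 29.7 -> shift [0.058 4.397 0.024] yaw 11.09 (132 mm)
```

Request:
drive_tool([
  [[42,0,0.3,0,1.0],[42,0,0.9,0,2.0],[42,0,1.5,0,3.0],[42,0,2.1,0,4.0],[42,0,2.7,0,5.0],[42,0.06,3.3,0,6.0],[42,0.06,3.8,0,7.0],[42,0.06,4.2,0,8.0],[42,0.06,4.4,0,9.0],[42,0.06,4.4,0,10.0]],
])

```text
t: 30.7
tcp_pos: [0.4374, -0.18, 0.2982]
tool_rot: [0.638, 0.77, 0.0, -0.002]
force: [-0.6, 0.3, -0.1]
finger_gap: 0.493
gripper_force: 0.0
```

Request:
drive_tool([
  [[42,0,0,0,0.6],[42,0,0,0,1.1],[42,0,0,0,1.1],[42,0,0,0,1.1]],
])

```text
t: 31.1
tcp_pos: [0.4379, -0.1813, 0.2987]
tool_rot: [0.693, 0.721, -0.0, -0.001]
force: [-0.4, 0.5, -0.1]
finger_gap: 0.492
gripper_force: 0.0
```

```bash
python3 -c "
from h import *
to(.4388,-.182,.151,2.2)"
```

```text
pos [ 0.438 -0.181  0.299] yang 2.2 F [-0.429  0.543 -0.095] gap 0.492 gf 0.0 t 31.1 -> shift [-0.031  0.038  4.924] yaw 0.00 (148 mm)
```

Request:
drive_tool([
  [[42,0,0,0.4,0],[42,-0.03,0.04,1.2,0],[42,-0.03,0.04,2.2,0],[42,-0.03,0.04,3.2,0],[42,-0.03,0.04,4.1,0],[42,-0.03,0.04,4.6,0],[42,-0.03,0.04,4.85,0],[42,-0.03,0.04,4.9,0],[42,-0.03,0.04,4.9,0]],
])

```text
t: 32.0
tcp_pos: [0.4399, -0.1828, 0.1529]
tool_rot: [0.694, 0.72, 0.0, 0.0]
force: [0.4, 1.0, 0.4]
finger_gap: 0.491
gripper_force: 0.0
```

Request:
drive_tool([
  [[35,0,0,0,0],[25,0,0,0,0],[15,0,0,0,0],[10,0,0,0,0],[10,0,0,0,0],[10,0,0,0,0]],
], squeeze=30)

```text
t: 32.6
tcp_pos: [0.4383, -0.1827, 0.1535]
tool_rot: [0.693, 0.721, -0.001, -0.001]
force: [-3.7, -1.5, 5.3]
finger_gap: 0.185
gripper_force: 29.2
```

```bash
python3 -c "
from h import *
to(.4388,-.182,.151,2.2)
# arc about hinge for the grasp point, relative to now (units: tool x=+y, z down)
s=manip.sense();g=s['tcp_pos']+[0,0,.019]
for hy,hz in((-.2344,.118),(-.2365,.120)):
  v=g[1:]-[hy,hz];r=np.hypot(*v);t0=np.arctan2(v[0],v[1]);print('r',r,'th',t0)
  for t in(.7,.6,.5,.4,.3,.2,.1,0,-.03): print(t,np.array([r*np.sin(t)-v[0],-(r*np.cos(t)-v[1])])/.03)"
```

```text
pos [ 0.438 -0.183  0.154] yang 2.2 F [-3.697 -1.515  5.344] gap 0.185 gf 29.2 t 32.6 -> shift [0.024 0.016 0.085] yaw 0.00 (3 mm)
r 0.07513249998382464 th 0.7584696550468172
0.7 [-0.109 -0.098]
0.6 [-0.308 -0.249]
0.5 [-0.522 -0.38 ]
0.4 [-0.747 -0.489]
0.3 [-0.982 -0.575]
0.2 [-1.225 -0.637]
0.1 [-1.473 -0.674]
0 [-1.723 -0.686]
-0.03 [-1.798 -0.685]
r 0.07518107709058217 th 0.7970526385551954
0.7 [-0.178 -0.165]
0.6 [-0.378 -0.317]
0.5 [-0.591 -0.448]
0.4 [-0.817 -0.557]
0.3 [-1.052 -0.643]
0.2 [-1.295 -0.705]
0.1 [-1.542 -0.742]
0 [-1.793 -0.755]
-0.03 [-1.868 -0.754]
```

Request:
drive_tool([
  [[10,-0.08,0,-0.07,0],[10,-0.17,0,-0.16,0],[10,-0.27,0,-0.24,0],[10,-0.38,0,-0.32,0],[10,-0.48,0,-0.39,0],[10,-0.59,0,-0.45,0],[10,-0.7,0,-0.51,0],[10,-0.82,0,-0.56,0],[10,-0.93,0,-0.6,0],[10,-1.05,0,-0.64,0]],
])

```text
t: 33.6
tcp_pos: [0.4393, -0.2126, 0.1716]
tool_rot: [0.694, 0.72, 0.0, -0.003]
force: [-2.9, 5.6, -4.0]
finger_gap: 0.185
gripper_force: 29.2
```

Request:
drive_tool([
  [[10,-0.1,0,-0.03,0],[10,-0.2,0,-0.05,0],[10,-0.3,0,-0.07,0],[10,-0.4,0,-0.09,0],[10,-0.5,0,-0.1,0],[10,-0.58,0,-0.1,0],[10,-0.64,0,-0.1,0],[10,-0.7,0,-0.1,0],[10,-0.7,0,-0.1,0]],
])

```text
t: 34.5
tcp_pos: [0.44, -0.2339, 0.1753]
tool_rot: [0.694, 0.72, -0.0, -0.002]
force: [-5.1, 5.4, 2.0]
finger_gap: 0.177
gripper_force: 29.3
```

Request:
drive_tool([
  [[10,-0.05,0,0,0],[10,-0.1,0,0,0],[10,-0.15,0,0,0],[10,-0.15,0,0,0]],
])

```text
t: 34.9
tcp_pos: [0.4436, -0.2417, 0.1761]
tool_rot: [0.694, 0.72, 0.0, 0.003]
force: [0.0, -0.4, -0.9]
finger_gap: 0.119
gripper_force: 0.1
```

```bash
python3 -c "
from h import *
to(.4388,-.235,.175,2.2)
s=manip.snapshot('side')
cv2.imwrite('pics/v7.png',cv2.resize(s[255:375,310:430],None,fx=5,fy=5,interpolation=2)[:,:,::-1])"
```

```text
pos [ 0.444 -0.242  0.176] yang 2.1 F [ 0.04  -0.44  -0.938] gap 0.119 gf 0.1 t 34.9 -> shift [ 0.228 -0.153  0.036] yaw -0.01 (8 mm)
```

View pics/v7.png

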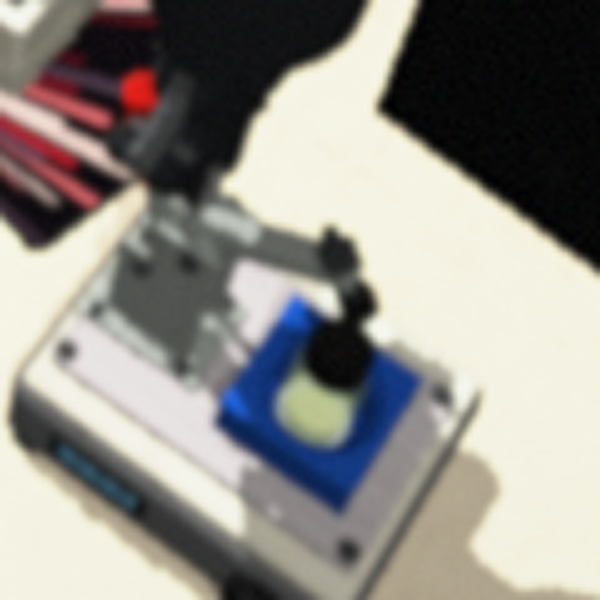

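The pads slid off toward −y because the grip was off-centre. The handle stands nearly upright, with its red tip at (140,90) in the crop and the arm's rubber tip at the vial cap. Open, rise, measure the handle, and re-grip.

Request:
drive_tool([
  [[30,0,0,0,0],[45,0,0,-0.2,0],[50,0,0,-0.8,0],[50,0,0,-1.6,0],[50,0,0,-2.6,0],[50,0,0,-3.2,0],[50,0,0,-3.4,0],[50,0,0,-3.4,0]],
])

```text
t: 35.75
tcp_pos: [0.4422, -0.2397, 0.2778]
tool_rot: [0.694, 0.72, 0.0, 0.001]
force: [-0.1, -0.2, -0.9]
finger_gap: 0.582
gripper_force: 0.0
```

```bash
python3 -c "
from h import *
s=manip.snapshot('side')
B=max(blobs(s,(0,150,90),(8,255,255),(305,255,415,385),10),key=lambda b:b[1]);print(B[:2])
ys,xs=np.nonzero(B[2]);print(cv2.boxPoints(cv2.minAreaRect(np.c_[xs,ys].astype(np.float32))))
for h in((-.2344,.118),(-.2365,.121)):
  for th in(0,.1,.2,.3): print(th,proj('side',[.439,h[0]+.07*np.sin(th),h[1]+.07*np.cos(th)]),proj('side',[.439,h[0]+.096*np.sin(th),h[1]+.096*np.cos(th)]))
to(.4388,-.225,.165,2.2)"
```

```text
(array([339.38, 279.14]), np.int32(170))
[[334.016 269.18 ]
 [342.762 268.385]
 [344.787 290.656]
 [336.041 291.451]]
0 [345.1   285.325] [346.952 278.049]
0.1 [341.918 283.265] [342.461 275.196]
0.2 [338.752 281.436] [338.01  272.686]
0.3 [335.641 279.856] [333.655 270.542]
0 [346.267 285.158] [348.16  277.844]
0.1 [343.065 283.09 ] [343.64 274.98]
0.2 [339.879 281.254] [339.161 272.46 ]
0.3 [336.748 279.668] [334.778 270.308]
pos [ 0.442 -0.239  0.277] yang 2.1 F [ 0.896 -0.126 -0.233] gap 0.585 gf 0.0 t 35.8 -> shift [ 0.479 -0.075  3.726] yaw -0.01 (113 mm)
```

Request:
drive_tool([
  [[45,0.3,-0.07,0.3,0],[45,0.74,-0.07,1.1,0],[45,0.74,-0.07,2.0,0],[45,0.74,-0.07,2.9,0],[45,0.74,-0.07,3.4,0],[45,0.74,-0.07,3.65,0],[45,0.74,-0.07,3.65,0]],
])

```text
t: 36.5
tcp_pos: [0.4376, -0.2161, 0.1655]
tool_rot: [0.694, 0.72, -0.0, -0.002]
force: [-0.8, 0.6, 0.3]
finger_gap: 0.526
gripper_force: 0.0
```

Request:
drive_tool([
  [[35,0,0,0,0],[25,0,0,0,0],[15,0,0,0,0],[10,0,0,0,0],[10,0,0,0,0],[10,0,0,0,0]],
], squeeze=60)

```text
t: 37.1
tcp_pos: [0.4394, -0.2178, 0.1683]
tool_rot: [0.694, 0.72, 0.0, 0.001]
force: [0.3, 0.3, 6.0]
finger_gap: 0.182
gripper_force: 58.4
```

Request:
drive_tool([
  [[10,-0.08,0,-0.02,0],[10,-0.16,0,-0.03,0],[10,-0.24,0,-0.04,0],[10,-0.32,0,-0.05,0],[10,-0.4,0,-0.06,0],[10,-0.46,0,-0.06,0],[10,-0.46,0,-0.06,0]],
])

```text
t: 37.8
tcp_pos: [0.4396, -0.2282, 0.1695]
tool_rot: [0.694, 0.72, 0.002, -0.002]
force: [4.4, 9.2, 6.9]
finger_gap: 0.185
gripper_force: 58.6
```

Request:
drive_tool([
  [[10,-0.07,0,0,0],[10,-0.14,0,0,0],[10,-0.21,0,0,0],[10,-0.28,0,0,0],[10,-0.28,0,0,0]],
])

```text
t: 38.3
tcp_pos: [0.4398, -0.2352, 0.1694]
tool_rot: [0.695, 0.719, 0.003, -0.003]
force: [4.5, 10.0, 8.0]
finger_gap: 0.181
gripper_force: 58.7
```

Request:
drive_tool([
  [[10,-0.05,0,0,0],[10,-0.1,0,0,0],[10,-0.15,0,0,0],[10,-0.15,0,0,0]],
])

```text
t: 38.7
tcp_pos: [0.44, -0.2396, 0.1691]
tool_rot: [0.694, 0.72, 0.003, -0.003]
force: [4.9, 11.8, 5.2]
finger_gap: 0.183
gripper_force: 58.9
```

```bash
python3 -c "
from h import *
to(.4388,-.235,.175,2.2)
s=manip.snapshot('side')
cv2.imwrite('pics/v8.png',cv2.resize(s[255:375,310:430],None,fx=5,fy=5,interpolation=2)[:,:,::-1])"
```

```text
pos [ 0.44  -0.24   0.169] yang 2.1 F [ 4.945 11.804  5.169] gap 0.183 gf 58.9 t 38.7 -> shift [ 0.155 -0.034 -0.195] yaw -0.02 (8 mm)
```

View pics/v8.png

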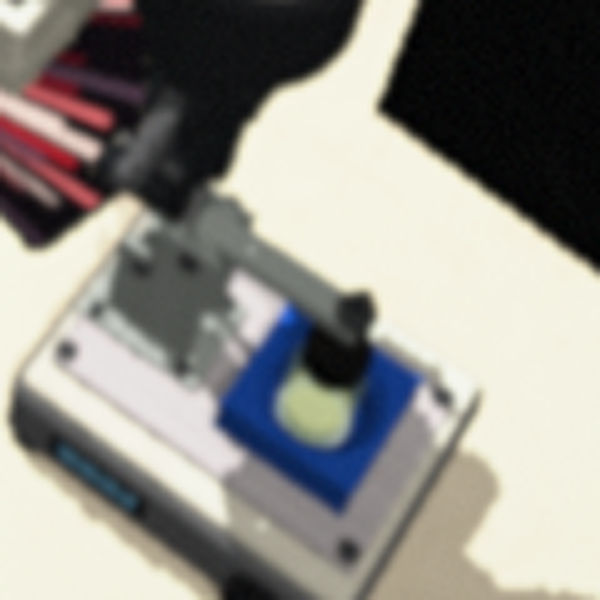

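The clamp arm now lies over the vial cap at about (345,315), and the vial is unmoved. My picture budget is used up, so I'll rely on forces and colour masks from here. Keep pushing to the stop.

Request:
drive_tool([
  [[10,-0.05,0,0,0],[10,-0.1,0,0,0],[10,-0.15,0,0,0],[10,-0.15,0,0,0]],
])

```text
t: 39.15
tcp_pos: [0.4399, -0.2397, 0.169]
tool_rot: [0.695, 0.719, 0.006, -0.006]
force: [8.4, 23.3, 9.8]
finger_gap: 0.182
gripper_force: 59.5
```

Request:
drive_tool([
  [[10,-0.08,0,0,0],[10,-0.08,0,0,0]],
])

```text
t: 39.35
tcp_pos: [0.4398, -0.2398, 0.169]
tool_rot: [0.695, 0.719, 0.007, -0.008]
force: [9.4, 28.8, 12.7]
finger_gap: 0.178
gripper_force: 59.7
```

Request:
drive_tool([
  [[10,0.2,0,0,0],[25,0.22,0,0,0],[40,0.22,0,0,0],[45,0.22,0,-0.2,0],[50,0.22,0,-0.8,0],[50,0.22,0,-1.7,0],[50,0.22,0,-2.8,0],[50,0.22,0,-3.6,0],[50,0.22,0,-4.0,0],[50,0.22,0,-4.0,0]],
])

```text
t: 40.35
tcp_pos: [0.4407, -0.2461, 0.2916]
tool_rot: [0.694, 0.72, -0.0, 0.003]
force: [-0.1, -0.4, -0.5]
finger_gap: 0.586
gripper_force: 0.0
```

```bash
python3 -c "
from h import *
I=manip.snapshot('side')
B=max(blobs(I,(0,150,90),(8,255,255),(305,255,415,385),10),key=lambda b:b[1]);print(B[:2])
ys,xs=np.nonzero(B[2]);r=cv2.boxPoints(cv2.minAreaRect(np.c_[xs,ys].astype(np.float32)));print(r)
print('vertical dir',proj('side',[.439,-.2355,.21])-proj('side',[.439,-.2355,.16]))
I=manip.snapshot('top')
B=max(blobs(I,(0,150,90),(8,255,255),(330,220,405,276),4),key=lambda b:b[1],default=None);print(B and B[:2],proj('top',[.439,-.2355,.212]))
to(.567,.222,.30,85)"
```

```text
(array([346.4 , 283.34]), np.int32(163))
[[339.083 292.689]
 [344.51  272.336]
 [352.913 274.577]
 [347.485 294.93 ]]
vertical dir [  3.472 -13.521]
None [366.537 244.843]
pos [ 0.439 -0.245  0.289] yang 2.1 F [ 0.329  0.374 -0.219] gap 0.582 gf 0.0 t 40.5 -> shift [15.395  4.815 -0.366] yaw -10.36 (484 mm)
```

The handle axis matches the vertical to within 1° and the push reached a hard stop, so the clamp is shut. Fetch the white tube.

Request:
drive_tool([
  [[50,0.5,0.1,0,-0.5],[50,1.6,0.5,0,-1.5],[50,3.0,0.9,0,-2.5],[50,4.4,1.4,0,-3.5],[50,5.8,1.8,0,-4.5],[50,7.2,2.2,0,-5.5],[50,8.6,2.7,0,-6.5],[50,10.0,3.1,0,-7.5],[50,11.4,3.5,0,-8.5],[50,12.4,3.9,0,-9.5]],
], squeeze=30)

```text
t: 41.45
tcp_pos: [0.5421, 0.1341, 0.2876]
tool_rot: [0.1, 0.995, -0.0, -0.002]
force: [0.7, -0.3, 0.7]
finger_gap: 0.584
gripper_force: 0.0
```

Request:
drive_tool([
  [[50,0,0,0,-0.4],[50,0,0,0,-0.86],[50,0,0,0,-0.86],[50,0,0,0,-0.86]],
])

```text
t: 41.85
tcp_pos: [0.5424, 0.1314, 0.2881]
tool_rot: [0.044, 0.999, -0.0, -0.001]
force: [-0.0, -0.4, 0.7]
finger_gap: 0.582
gripper_force: 0.0
```

```bash
python3 -c "
from h import *
to(.567,.222,.22,85.1)
I=manip.snapshot('side')
print([(b[0],b[1],plane('side',*b[0],.107)) for b in blobs(I,(100,150,60),(125,255,255),(190,140,260,225),20)], plane('side',*proj('side',[.567,.222,.107]),.107),proj('side',[.567,.222,.107]),proj('side',[.574,.3055,.107]))"
```

```text
pos [0.542 0.131 0.288] yang 84.9 F [-0.032 -0.445  0.746] gap 0.582 gf 0.0 t 41.9 -> shift [-0.555  3.08   2.267] yaw -0.02 (116 mm)
[(array([206.  , 158.15]), np.int32(33), array([0.568, 0.297, 0.107])), (array([225.54, 173.15]), np.int32(46), array([0.561, 0.213, 0.107]))] [0.567 0.222 0.107] [224.868 170.421] [205.436 155.693]
```

Tubes are where I left them (the same mask bias as before). Go down on the white one.

Request:
drive_tool([
  [[55,-0.1,0.5,0,0],[55,-0.3,1.6,0.5,0],[55,-0.5,2.6,1.2,0],[55,-0.55,3.08,2.0,0],[55,-0.55,3.08,2.9,0],[55,-0.55,3.08,3.9,0],[55,-0.55,3.08,4.9,0],[55,-0.55,3.08,5.8,0],[55,-0.55,3.08,6.4,0],[55,-0.55,3.08,6.65,0]],
])

```text
t: 42.9
tcp_pos: [0.5663, 0.2228, 0.0874]
tool_rot: [0.044, 0.999, -0.0, -0.002]
force: [-0.4, -0.3, 0.0]
finger_gap: 0.642
gripper_force: 0.0
```

```bash
python3 -c "
from h import *
to(.5666,.2217,.0865,85.1)"
```

```text
pos [0.566 0.223 0.087] yang 85.0 F [-0.409 -0.296  0.01 ] gap 0.642 gf 0.0 t 42.9 -> shift [-0.013 -0.035  0.031] yaw -0.01 (1 mm)
```

Request:
drive_tool([
  [[45,0,-0.03,0,0],[36,0,-0.03,0,0],[28,0,-0.03,0,0],[24,0,-0.03,0,0],[24,0,-0.03,0,0],[24,0,-0.03,0,0],[24,0,-0.03,0,0]],
], squeeze=30)

```text
t: 43.6
tcp_pos: [0.5683, 0.2217, 0.0911]
tool_rot: [0.044, 0.999, 0.0, 0.001]
force: [0.1, -0.2, 5.3]
finger_gap: 0.321
gripper_force: 29.9
```

Request:
drive_tool([
  [[24,0,0,-0.1,0],[24,0,0,-0.4,0],[24,0,0,-1.0,0],[24,0,0,-1.8,0],[24,0,0,-2.6,0],[24,0,0,-3.4,0],[24,0,0,-4.0,0],[24,0,0,-4.3,0],[24,0,0,-4.4,0]],
])

```text
t: 44.5
tcp_pos: [0.5675, 0.2215, 0.2228]
tool_rot: [0.043, 0.999, 0.0, 0.001]
force: [0.5, 0.5, -0.3]
finger_gap: 0.319
gripper_force: 29.6
```

```bash
python3 -c "
from h import *
to(.5505,.0022,.218,91.1)"
```

```text
pos [0.567 0.221 0.223] yang 85.0 F [ 0.454  0.453 -0.265] gap 0.319 gf 29.6 t 44.5 -> shift [-0.07  -7.331  0.157] yaw -0.76 (220 mm)
```

Request:
drive_tool([
  [[24,0,-0.3,0,-0.1],[24,0,-1.0,0,-0.2],[24,-0.02,-1.9,0,-0.3],[24,-0.04,-2.9,0,-0.4],[24,-0.06,-3.9,0,-0.5],[24,-0.08,-4.9,0,-0.6],[24,-0.1,-5.9,0,-0.7],[24,-0.1,-6.7,0,-0.75],[24,-0.1,-7.2,0,-0.75],[24,-0.1,-7.33,0,-0.75]],
])

```text
t: 45.5
tcp_pos: [0.5504, 0.0005, 0.2208]
tool_rot: [-0.008, 1.0, 0.0, -0.001]
force: [0.5, -0.1, 0.2]
finger_gap: 0.322
gripper_force: 29.6
```

Request:
drive_tool([
  [[24,0,0,0,0],[24,0,0,0,0],[24,0,0,0.4,0],[24,0,0,0.9,0],[24,0,0,1.2,0],[24,0,0,1.4,0],[24,0,0,1.4,0]],
])

```text
t: 46.2
tcp_pos: [0.5505, 0.0026, 0.1785]
tool_rot: [-0.009, 1.0, 0.0, -0.001]
force: [-0.4, 0.1, 0.1]
finger_gap: 0.326
gripper_force: 29.6
```

```bash
python3 -c "
from h import *
to(.5517,.0022,.1335,91.1)"
```

```text
pos [0.55  0.003 0.179] yang 91.1 F [-0.445  0.071  0.131] gap 0.326 gf 29.6 t 46.2 -> shift [-0.044 -0.016  1.501] yaw -0.01 (45 mm)
```

Request:
drive_tool([
  [[24,-0.04,-0.01,0.2,0],[24,-0.04,-0.01,0.45,0],[24,-0.04,-0.01,0.7,0],[24,-0.04,-0.01,0.95,0],[24,-0.04,-0.01,1.15,0],[24,-0.04,-0.01,1.3,0],[24,-0.04,-0.01,1.4,0],[24,-0.04,-0.01,1.4,0]],
])

```text
t: 47.0
tcp_pos: [0.5521, 0.0019, 0.1373]
tool_rot: [-0.009, 1.0, 0.0, -0.0]
force: [0.4, -0.1, 0.1]
finger_gap: 0.321
gripper_force: 29.6
```

Request:
drive_tool([
  [[24,0,0,0.05,0],[24,0,0,0.1,0],[24,0,0,0.13,0],[24,0,0,0.13,0]],
])

```text
t: 47.4
tcp_pos: [0.5523, 0.0019, 0.1338]
tool_rot: [-0.009, 1.0, 0.0, -0.0]
force: [-0.1, -0.2, -0.6]
finger_gap: 0.321
gripper_force: 29.6
```

Request:
drive_tool([
  [[24,0,0,0.03,0],[24,0,0,0.06,0],[24,0,0,0.1,0],[24,0,0,0.1,0]],
])

```text
t: 47.8
tcp_pos: [0.5534, 0.0018, 0.133]
tool_rot: [-0.009, 1.0, -0.0, 0.001]
force: [-2.4, 1.1, 12.1]
finger_gap: 0.329
gripper_force: 30.9
```

Seated at the expected height. Release and fetch the red tube.

Request:
drive_tool([
  [[24,0,0,-0.05,0],[32,0,0,-0.05,0],[40,0,0,-0.05,0],[48,0,0,-0.05,0],[55,0,0,-0.2,0],[55,0,0,-0.7,0],[55,0,0,-1.5,0],[55,0,0,-2.4,0],[55,0,0,-2.9,0],[55,0,0,-3.0,0]],
])

```text
t: 48.8
tcp_pos: [0.5537, 0.0016, 0.223]
tool_rot: [-0.009, 1.0, -0.0, 0.002]
force: [1.0, -0.0, -0.6]
finger_gap: 0.647
gripper_force: 0.0
```

```bash
python3 -c "
from h import *
to(.5748,.3056,.22,85.1)"
```

```text
pos [0.554 0.002 0.223] yang 91.0 F [ 0.982 -0.011 -0.585] gap 0.647 gf 0.0 t 48.8 -> shift [-0.883 10.118  0.095] yaw 0.74 (305 mm)
```

Request:
drive_tool([
  [[55,0,0.5,0,0.1],[55,-0.1,1.6,0,0.2],[55,-0.2,2.9,0,0.3],[55,-0.4,4.3,0,0.4],[55,-0.5,5.7,0,0.5],[55,-0.6,7.1,0,0.6],[55,-0.8,8.4,0,0.74],[55,-0.88,9.4,0,0.74],[55,-0.88,9.9,0,0.74],[55,-0.88,10.12,0,0.74]],
])

```text
t: 49.8
tcp_pos: [0.5725, 0.3068, 0.2197]
tool_rot: [0.042, 0.999, -0.0, -0.001]
force: [0.1, -0.6, 0.4]
finger_gap: 0.641
gripper_force: 0.0
```

Request:
drive_tool([
  [[55,0,0,0,0],[55,0,0,0.3,0],[55,0,0,1.0,0],[55,0,0,1.8,0],[55,0,0,2.6,0],[55,0,0,3.2,0],[55,0,0,3.6,0],[55,0,0,3.8,0],[55,0,0,3.8,0]],
])

```text
t: 50.7
tcp_pos: [0.5731, 0.305, 0.1061]
tool_rot: [0.043, 0.999, -0.0, -0.001]
force: [-0.1, 0.1, -0.1]
finger_gap: 0.647
gripper_force: 0.0
```

```bash
python3 -c "
from h import *
to(.5744,.3056,.0868,85.1)"
```

```text
pos [0.573 0.305 0.106] yang 85.0 F [-0.126  0.077 -0.059] gap 0.647 gf 0.0 t 50.7 -> shift [-0.041  0.024  0.642] yaw -0.01 (19 mm)
```

Request:
drive_tool([
  [[55,-0.02,0.02,0.3,0],[55,-0.02,0.02,0.55,0],[55,-0.02,0.02,0.64,0],[45,-0.02,0.02,0.64,0],[36,-0.02,0.02,0.64,0],[28,-0.02,0.02,0.64,0],[24,-0.02,0.02,0.64,0],[24,-0.02,0.02,0.64,0],[24,-0.02,0.02,0.64,0],[24,-0.02,0.02,0.64,0]],
], squeeze=30)

```text
t: 51.7
tcp_pos: [0.5743, 0.3065, 0.088]
tool_rot: [0.043, 0.999, 0.0, 0.0]
force: [0.5, 0.4, 2.3]
finger_gap: 0.32
gripper_force: 29.6
```

Request:
drive_tool([
  [[24,0,0,-0.1,0],[24,0,0,-0.4,0],[24,0,0,-1.0,0],[24,0,0,-1.8,0],[24,0,0,-2.6,0],[24,0,0,-3.4,0],[24,0,0,-4.0,0],[24,0,0,-4.3,0],[24,0,0,-4.4,0]],
])

```text
t: 52.6
tcp_pos: [0.5744, 0.3066, 0.221]
tool_rot: [0.043, 0.999, 0.0, 0.001]
force: [-0.5, -0.6, -1.3]
finger_gap: 0.325
gripper_force: 29.6
```

```bash
python3 -c "
from h import *
to(.5520,.0800,.22,91.1)"
```

```text
pos [0.574 0.307 0.221] yang 85.1 F [-0.538 -0.603 -1.331] gap 0.325 gf 29.6 t 52.6 -> shift [ 0.098 -7.589  0.026] yaw -0.75 (228 mm)
```

Request:
drive_tool([
  [[24,0,-0.3,0,-0.1],[24,0.02,-1.0,0,-0.2],[24,0.04,-1.9,0,-0.3],[24,0.06,-2.9,0,-0.4],[24,0.08,-3.9,0,-0.5],[24,0.1,-4.9,0,-0.6],[24,0.1,-5.9,0,-0.7],[24,0.1,-6.8,0,-0.75],[24,0.1,-7.4,0,-0.75],[24,0.1,-7.59,0,-0.75]],
])

```text
t: 53.6
tcp_pos: [0.5504, 0.0776, 0.2183]
tool_rot: [-0.008, 1.0, -0.0, -0.002]
force: [0.0, 1.4, 0.1]
finger_gap: 0.327
gripper_force: 29.6
```

Request:
drive_tool([
  [[24,0,0,0,0],[24,0,0,0,0],[24,0,0,0.4,0],[24,0,0,0.9,0],[24,0,0,1.2,0],[24,0,0,1.4,0],[24,0,0,1.4,0]],
])

```text
t: 54.3
tcp_pos: [0.5509, 0.0802, 0.1764]
tool_rot: [-0.01, 1.0, 0.0, -0.001]
force: [0.1, 0.9, 0.0]
finger_gap: 0.325
gripper_force: 29.7
```

```bash
python3 -c "
from h import *
to(.5518,.0800,.1305,91.1)"
```

```text
pos [0.551 0.08  0.176] yang 91.1 F [0.137 0.927 0.049] gap 0.325 gf 29.7 t 54.3 -> shift [-0.035 -0.009  1.53 ] yaw 0.01 (46 mm)
```

Request:
drive_tool([
  [[24,-0.02,0,0.2,0],[24,-0.02,0,0.45,0],[24,-0.02,0,0.7,0],[24,-0.02,0,0.95,0],[24,-0.02,0,1.15,0],[24,-0.02,0,1.3,0],[24,-0.02,0,1.45,0],[24,-0.02,0,1.45,0]],
])

```text
t: 55.1
tcp_pos: [0.5518, 0.0798, 0.1335]
tool_rot: [-0.01, 1.0, 0.0, -0.001]
force: [0.0, 0.2, -0.8]
finger_gap: 0.322
gripper_force: 29.7
```

Request:
drive_tool([
  [[24,0,0,0.04,0],[24,0,0,0.09,0],[24,0,0,0.14,0],[24,0,0,0.14,0]],
])

```text
t: 55.5
tcp_pos: [0.5523, 0.0798, 0.13]
tool_rot: [-0.01, 1.0, -0.0, 0.0]
force: [-0.0, -0.8, -0.7]
finger_gap: 0.325
gripper_force: 29.7
```

Request:
drive_tool([
  [[24,0,0,0.04,0],[24,0,0,0.08,0],[24,0,0,0.1,0],[24,0,0,0.1,0]],
])

```text
t: 55.9
tcp_pos: [0.5533, 0.0798, 0.1299]
tool_rot: [-0.01, 1.0, -0.0, 0.002]
force: [-2.5, -0.5, 16.5]
finger_gap: 0.322
gripper_force: 31.4
```

Seated. Release, rise, and verify with colour masks.

Request:
drive_tool([
  [[24,0,0,-0.08,0],[32,0,0,-0.08,0],[40,0,0,-0.08,0],[48,0,0,-0.08,0],[55,0,0,-0.2,0],[55,0,0,-0.7,0],[55,0,0,-1.5,0],[55,0,0,-2.5,0],[55,0,0,-3.5,0],[55,0,0,-4.2,0]],
])

```text
t: 56.9
tcp_pos: [0.5528, 0.0798, 0.255]
tool_rot: [-0.01, 1.0, -0.0, 0.001]
force: [0.1, -0.0, 0.1]
finger_gap: 0.638
gripper_force: 0.0
```

Request:
drive_tool([
  [[55,0.1,0.5,0,0],[55,0.2,1.5,0,0],[55,0.3,2.7,0,0],[55,0.3,3.9,0,0],[55,0.3,4.8,0,0],[55,0.3,5.2,0,0],[55,0.3,5.2,0,0]],
])

```text
t: 57.6
tcp_pos: [0.5391, 0.2372, 0.2518]
tool_rot: [-0.011, 1.0, -0.0, -0.001]
force: [0.0, -0.6, 0.9]
finger_gap: 0.643
gripper_force: 0.0
```

Run:
```python
from h import *
J={"now":manip.snapshot("side"),"start":cv2.imread("pics/side0.png")[:,:,::-1].copy()}
for k,I in J.items():
    f=lambda lo,hi,box,a: [(b[0].tolist(),int(b[1])) for b in blobs(I,lo,hi,box,a)]
    print(k,"caps",f((100,150,60),(125,255,255),(230,170,330,235),25),"red",f((0,150,90),(8,255,255),(230,170,330,235),6),
     "yel",f((22,140,100),(32,255,255),(230,170,330,235),10),"blk",f((0,0,0),(179,255,45),(262,195,290,225),8),
     "handle",f((0,150,90),(8,255,255),(305,255,415,385),20),"nest blk",f((0,0,0),(179,255,50),(365,300,390,335),20), "tray blue", f((100,150,60),(125,255,255),(190,140,243,225),20))
print(manip.sense()["t"])
```

```text
now caps [([261.13, 190.27], 62), ([284.98, 206.26], 61), ([312.07, 222.6], 72)] red [([260.17, 185.08], 12)] yel [([312.38, 217.27], 48)] blk [] handle [([347.92, 278.39], 75)] nest blk [([377.32, 324.84], 152)] tray blue []
start caps [([260.52, 190.41], 63), ([283.92, 205.46], 79), ([312.07, 222.6], 72)] red [([259.83, 185.08], 12)] yel [([312.31, 217.22], 49)] blk [([275.11, 205.98], 47)] handle [([325.0, 275.77], 203)] nest blk [] tray blue []
57.65
```

The caps match their starting spots. The handle blob is smaller than before, possibly from shadow, so check it with a looser mask.

Run:
```python
from h import *
I=manip.snapshot("side")
for lo in((0,150,90),(0,120,40),(170,120,40)):
  for b in blobs(I,lo,(8 if lo[0]==0 else 179,255,255),(325,255,375,310),8):
    ys,xs=np.nonzero(b[2]);print(lo,b[:2],cv2.boxPoints(cv2.minAreaRect(np.c_[xs,ys].astype(np.float32))).round(1).tolist())
for v in range(266,300,2): print(v,[tuple(int(x) for x in I[v,u]) for u in range(340,356,3)])
```

```text
(0, 150, 90) (array([347.81, 278.35]), np.int32(77)) [[341.79998779296875, 280.8999938964844], [345.29998779296875, 272.1000061035156], [353.3999938964844, 275.3999938964844], [349.8999938964844, 284.20001220703125]]
(0, 120, 40) (array([346.31, 283.37]), np.int32(185)) [[338.29998779296875, 292.6000061035156], [344.29998779296875, 272.0], [353.70001220703125, 274.79998779296875], [347.6000061035156, 295.3999938964844]]
(170, 120, 40) (array([346.56, 259.33]), np.int32(75)) [[328.8999938964844, 259.70001220703125], [329.1000061035156, 257.1000061035156], [360.1000061035156, 259.0], [360.0, 261.6000061035156]]
(170, 120, 40) (array([328.26, 277.48]), np.int32(46)) [[321.79998779296875, 276.79998779296875], [325.0, 272.0], [333.5, 277.70001220703125], [330.29998779296875, 282.5]]
(170, 120, 40) (array([326.57, 293.35]), np.int32(23)) [[322.5, 292.5], [325.5, 289.5], [329.5, 293.5], [326.5, 296.5]]
266 [(10, 9, 12), (10, 6, 10), (8, 5, 10), (11, 7, 11), (10, 9, 12), (10, 7, 10)]
268 [(15, 12, 15), (10, 9, 13), (12, 9, 13), (11, 6, 11), (9, 8, 10), (8, 7, 10)]
270 [(12, 10, 14), (8, 7, 1
[... 676 characters left out ...]
, 159), (224, 221, 193)]
286 [(29, 18, 18), (87, 19, 15), (85, 11, 11), (89, 28, 22), (213, 207, 179), (224, 220, 192)]
288 [(76, 58, 52), (82, 10, 8), (84, 7, 6), (101, 50, 41), (220, 216, 188), (224, 221, 193)]
290 [(157, 137, 117), (83, 12, 10), (86, 11, 9), (113, 75, 65), (223, 218, 191), (225, 221, 193)]
292 [(176, 158, 137), (82, 13, 11), (86, 11, 9), (98, 75, 69), (187, 186, 167), (217, 213, 187)]
294 [(131, 123, 108), (78, 34, 32), (83, 27, 25), (66, 54, 50), (114, 117, 111), (160, 163, 149)]
296 [(106, 106, 98), (67, 63, 60), (85, 81, 77), (62, 64, 61), (105, 109, 103), (145, 151, 144)]
298 [(135, 137, 128), (74, 76, 73), (112, 116, 109), (80, 83, 78), (95, 99, 95), (124, 130, 124)]
```

It was only the arm's shadow; the handle hasn't moved since it was clamped and is still upright. Hand in.

```bash
python3 -c "
from station import manip
print(manip.sign_off())"
```

```text
the job is handed in; nothing more can be done
None
```

The sample vial is clamped in the mixer nest with the red handle upright, the red and white-dot tubes are back in their own wells, and the job was handed in at about 58 s; the hand-in returned no verdict.

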